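Twist-lock a sprung mounting post into a strut rail against its switch

ROBOT

A 6-joint arm with a two-finger parallel gripper is mounted at the origin on a cart in front of the work surface, level with it; the furniture and walls round the work are solid. World frame = base frame: x ahead of the robot, y to its left, z up, the work surface at z = 0. Lengths are in m, angles in rad, forces in N, time in s.
With the tool pointing down it reaches from about 0.4 to 0.825 m from the base axis. Payload 7 kg.
Tool frame: the origin (TCP) lies between the finger pads; the fingertips stand 22 mm ahead of it and the grasp point (between the pads) lies 3 mm ahead of it; z points along the fingers, y is the direction in which the jaws open and shut (so a half turn about z gives the same grasp; the last joint's range is limited). The gripper opens to 88 mm and grips with 3 to 60 N. Pads are 19 mm wide; open, the fingers measure 130 mm over their backs; the gripper's body (78 mm by 193 mm) begins 47 mm behind the grasp point.
Start: joints at [-0.969, 0.359, 0.012, 0, -1.224, -0.288], TCP at [0.208, -0.642, 0.249] pointing down, gripper open.
Joint ranges: [-3.07, 3.07], [-1.43, 2.12], [-1.02, 1.25], [-3.03, 1.67], [-3.05, -0], [-3.03, 3.03]. Speed limits (rad/s): [2.39, 2.39, 3.01, 3.14, 3.14, 3.14].

INTERFACE

Orientations are given as [roll, pitch, yaw] about the fixed x, y, z axes, in that order (R = Rz(yaw) Ry(pitch) Rx(roll)).
In Python, from station import * gives the robot as it stands. The module is installed in compiled form; this text tells all that it offers.
- The arm moves only by the tool move_arm, never from a script. Its argument "rows" is a list of rows, each an object with "delta_rot": the turn, a rotation vector about the world's x, y, z in degrees, a list of three; "delta_pos": the shift along the world's x, y, z in cm, a list of three; "hand": the finger opening in cm, from 0 to 8.76. A call has exactly 10 rows; each row shifts and turns the commanded pose from where the row before left it; what a row does not reach is not made up. A row lasts 1/10 s, in which the tool goes at most 50 mm and 8.59 degrees, less where a joint would pass 70% of its speed; a pose out of reach is approached as far as the arm can. A call is refused whole if a number of a shift passes 5 or a number of a turn 8.59, either way. A call with a gripper value outside its range is refused whole. The fingers move at their own pace and stop on an object; "force" is the grip in N (left out, the last holds). Time passes only in rows, so rows that do not move let the fingers close, or fill a call up. It gives the time, the measured TCP pose, the force and the opening at its end, in the units of the state.
- get_state(): the state, without advancing time (a new reading comes with each control period).
- grab_frame(name): name is "scene" or "top"; returns the picture (400x640x3 uint8, blue, green, red); there is no depth.
- camera_info(name): a dict with "camera_matrix" (3x3 intrinsics, pixels), "world_from_camera" (4x4, takes a point from camera to world coordinates). Camera axes: x right, y down, z forward; pixel columns grow to the right and rows downward; lengths in m; the calibration is good to about 2 mm. A picture is of the moment at which its call begins. camera_info takes no time and is no camera call.
- job_done(): hands the job in, once; it reports no verdict.
The state is a dict: "t": time; "q": joint angles; "qd": joint speeds; "joint_efforts": joint torques, N m; "eef_pos": TCP position; "ee_rot": TCP orientation; "force": force on the tool from outside, world axes, zero at the start; "moment": the same for the moment, N m; "width": finger opening in m.
Only numpy, scipy, OpenCV 4.12 (cv2) and the standard library are available. Lean on these libraries where they do the work, as an engineer would, in place of code of your own. Each camera call takes 0.05 s, during which the arm holds its last target.

TASK

Take the mounting post from its stand, lower it lengthways into the slot of the strut rail and slide it gently to the left along the channel, feeling for the small switch inside, until its foot has pushed the switch plunger about halfway in. Keeping it there, press the post down against its spring, give it a quarter turn and let it come up gently so that both its grooves catch the rail's lips; then let go, leaving it upright and locked with the plunger still about half pressed. Do not ram the plunger to its end, do not force the post or the gripper hard against the rail, and leave the other things where they are.

Things in the scene. Friction and masses are not known exactly. Their poses are not given: they have to be found in the camera images.
- post: Loose mounting post, 95 mm high, about 130 g, upright in the stand at the start. From below: sprung round black foot, steel nut plate, round 16 mm neck, grey grip block. Origin: centre of the underside of the foot while its spring is not pressed (moves with the plate, not the foot); z up, x along the plate's and the grip block's length.
- post_grip (a point): Centre of the grey grip block (79 mm above the post's origin): 30 mm long (post x), 14 mm thick (y), 32 mm high (z = 63 to 95 mm). Grip it across its 14 mm.
- post_plate (a point): Centre of the nut plate at the height of its groove floors (z = 37 mm of the post). Plate 39 mm long (x), 19 mm wide (y), z = 29 to 41 mm. Two grooves run across its top (along y), 9 to 16.2 mm either side of the centre, 4 mm deep; outside them are the end ridges, up to z = 41 mm.
- post_foot (a point): Underside centre of the round foot (18 mm diameter, 15 mm high, bevelled). It slides up into the post by at most 13 mm against a spring: 5.6 N to start, then 0.7 N per mm more; past 13 mm it is solid.
- rail: Aluminium strut channel fixed to the bench, 300 mm long (y), 54 mm wide (x), 45 mm high, feet beside its ends. Origin: centre of its underside; z up, y along it, +y being the end to the robot's left. Inner width 48 mm, floor at z = 3 mm. A 22 mm slot runs along the top centre line. Black caps close both ends.
- rail_lips (a point): On the slot's centre line at mid-length, at the height of the lower edges of the lips (36 mm). The lips are turned down as 3 mm flanges, 11 to 14 mm either side of the centre line. The post turns only when its end ridges are below these edges (post origin below rail z = -5 mm; foot solid at -10 mm). Locked, the groove floors rest up against them: post origin at z = -1 mm.
- rail_entry (a point): Centre of the slot mouth (top of the rail, z = 45 mm) at rail y = -65 mm, where the channel below is always empty for 20 mm either way: lower the post here with its x along the rail's y, either way round. With its origin at rail z = 4 to 6 mm the foot is clear of the floor and the post slides freely along the slot.
- plunger (a joint): Travel (m) of the plunger of a small black switch (24 x 34 x 13 mm) fixed on the channel floor. 0 is out; pushed towards rail +y, end stop at 0.012. 1.5 N to start, then 0.15 N per mm; springs back. Its tip, a 10 mm disc 10.5 mm above the bench, lies at rail y = 0 to 60 mm, not measured: find it by feel. The round foot (radius 9 mm) pushes it, however the post is turned.
- stand: Grey round stand for the post, fixed, 41 mm across and 22 mm high on a flat 68 mm disc, with a 23 mm bore down to the bench in which the foot stands loosely. Origin: centre of its underside. It may be left or right of the rail.
- tape_roll: Bystander: roll of tape lying flat, 75 mm across, 24 mm high. Origin: underside centre.
- timer: Bystander: small timer lying flat, 60 x 68 x 21 mm. Origin: underside centre.
- beaker: Bystander: clear beaker, 53 mm across, 67 mm high, empty. Origin: underside centre.
Mind the look-alikes: they are no part of the job. Of the things like the post, leave any that is purple; of the rest the smaller one is meant.

How it is judged:
By the outcome, as a careful person would: the job done as asked, in the order asked, and still so for the second after the job is handed in, with the robot touching nothing.
It also fails if it takes over 67 s, if anything falls off the work surface, if the arm or the gripper's body presses on something with over 40 N, if the wrist force passes 120 N, or if a joint passes its speed limit or range.

## Working session

There is one attempt and no reset: what is moved stays moved. The work goes in short steps, Python scripts to look and compute and a tool call to move; the robot and the scene stay as the last step left them, time stands still between calls to the robot, and variables do not carry over. Pictures are saved under pics/ and viewed, and the job is handed in when it is done.

Besides the shell and the picture viewer there is one more tool, called after ">>>" in YAML: its name, and indented under it one key for each argument. move_arm: Moves the arm, as the interface text tells. Its arguments: {"type":"object","properties":{"rows":{"type":"array"},"force":{"type":"number"}},"required":["rows"]}

```bash
mkdir -p pics; python3 - <<'E'
from station import *
import cv2,numpy as np
for n in("scene","top"):
    cv2.imwrite(f"pics/{n}0.png",grab_frame(n)); c=camera_info(n); print(n,np.round(c["camera_matrix"],1).tolist(),np.round(c["world_from_camera"],4).tolist())
print(get_state())
E
```

```text
scene [[406.4, 0.0, 310.9], [0.0, 406.4, 205.8], [0.0, 0.0, 1.0]] [[-0.843, -0.2122, 0.4944, 0.0256], [-0.5377, 0.3055, -0.7858, 0.8411], [0.0158, -0.9283, -0.3716, 0.4741], [0.0, 0.0, 0.0, 1.0]]
top [[398.8, 0.0, 321.7], [0.0, 398.8, 206.3], [0.0, 0.0, 1.0]] [[-0.006, -0.9968, 0.0801, 0.4465], [-0.9999, 0.0071, 0.0132, 0.0351], [-0.0137, -0.08, -0.9967, 1.1306], [0.0, 0.0, 0.0, 1.0]]
{'t': 0.1, 'q': array([-9.68895783e-01,  3.59276980e-01,  1.11455932e-02, -2.90084938e-04,
       -1.22412582e+00, -2.88092984e-01]), 'qd': array([ 0.00066578, -0.00090286,  0.00127257,  0.00230747, -0.00067399,
        0.00109923]), 'joint_efforts': array([-1.64282890e-03, -5.84161806e+01,  2.93747663e+01,  7.01548085e+00,
        1.00836914e-02, -4.22892663e-05]), 'eef_pos': array([ 0.20819528, -0.64165253,  0.24774232]), 'ee_rot': array([ 3.14011450e+00, -1.53628612e-04, -2.82788374e+00]), 'force': array([-0.55508814, -0.55350818, -0.61893009]), 'moment': array([0.02669613, 0.02315465, 0.04823935]), 'width': 0.08781478564679202}
```

View pics/scene0.png

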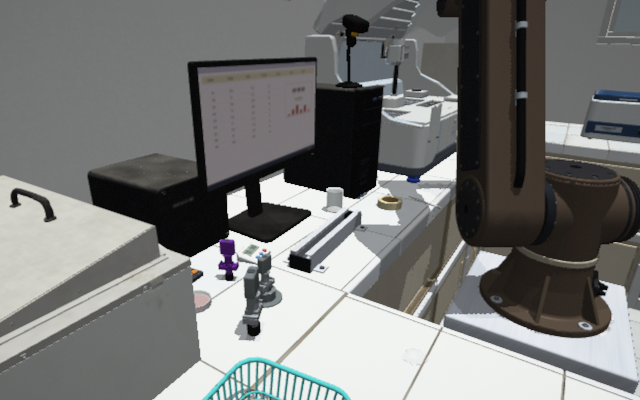

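View pics/top0.png

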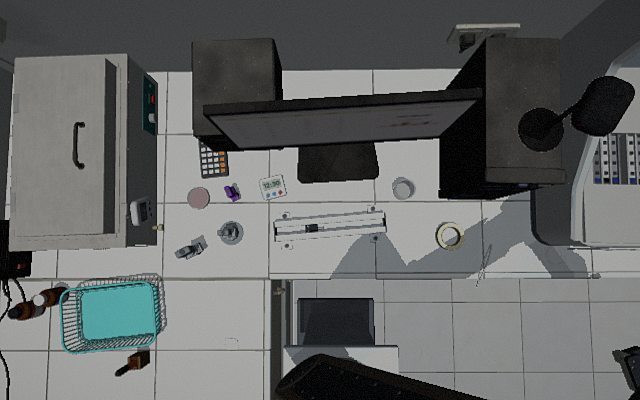

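```bash
python3 - <<'E'
import cv2
t=cv2.imread("pics/top0.png");s=cv2.imread("pics/scene0.png")
cv2.imwrite("pics/c1.png",cv2.resize(t[180:270,165:275],None,fx=7,fy=6.6,interpolation=cv2.INTER_CUBIC)[:, :])
cv2.imwrite("pics/c2.png",cv2.resize(t[195:260,265:395],None,fx=6,fy=6,interpolation=cv2.INTER_CUBIC))
cv2.imwrite("pics/c3.png",cv2.resize(s[225:345,180:340],None,fx=5,fy=5,interpolation=cv2.INTER_CUBIC))
E
```

```text
(no output)
```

View pics/c1.png

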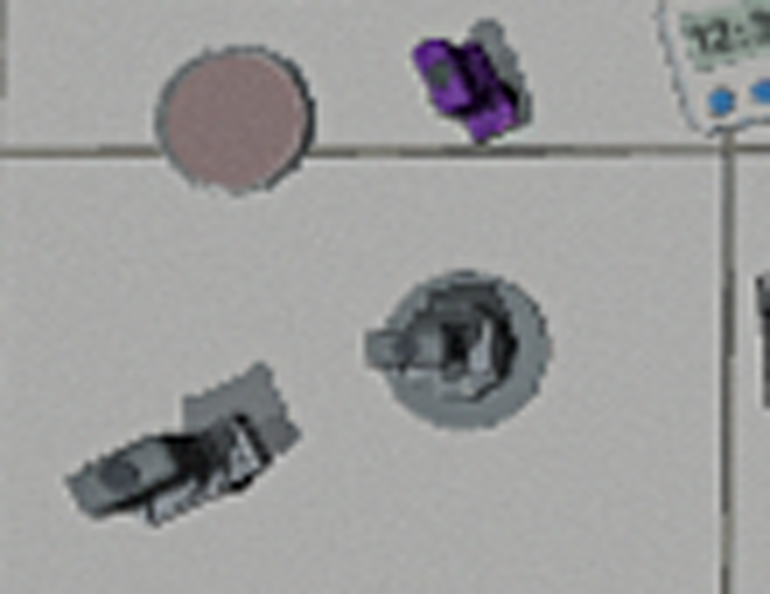

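View pics/c2.png

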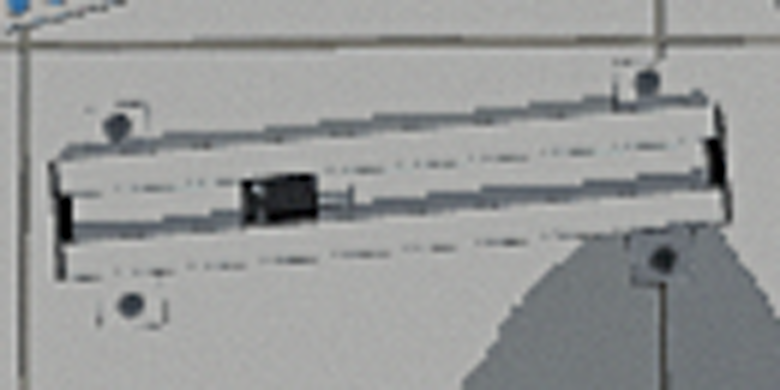

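View pics/c3.png

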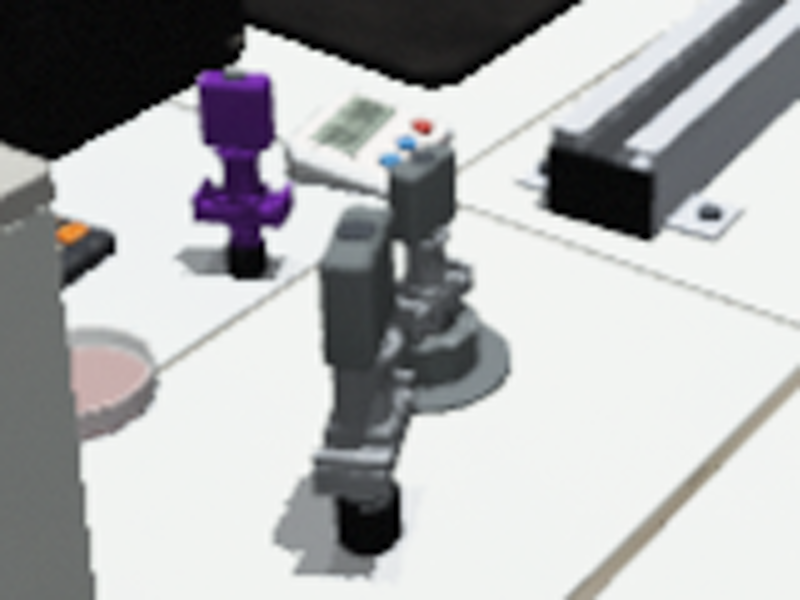

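```bash
cat > h.py <<'E'
from station import *
import cv2,numpy as np
def p2w(n,u,v,z):
    c=camera_info(n);K=c["camera_matrix"];T=c["world_from_camera"]
    d=T[:3,:3]@np.linalg.solve(K,[u,v,1]);o=T[:3,3]
    return o+d*(z-o[2])/d[2]
def w2p(n,P):
    c=camera_info(n);K=c["camera_matrix"];T=c["world_from_camera"]
    P=np.atleast_2d(P);q=(P-T[:3,3])@T[:3,:3]@K.T
    return q[:,:2]/q[:,2:]
E
python3 - <<'E'
from h import *
C=lambda x,y:(265+(x+.5)/6-.5,195+(y+.5)/6-.5)
b=[p2w("top",*C(*p),.004) for p in [(118,125),(130,305),(648,82),(663,258)]]
print(np.round(b,4)); print("ctr",np.mean(b,0))
a=(b[0]+b[1]-b[2]-b[3]);yaw=np.arctan2(-a[0],a[1]);print("yaw",np.degrees(yaw))
for p,z in [((351,198),.0105),((65,217),.04),((715,160),.04)]: print(p2w("top",*C(*p),z))
print("stand",p2w("top",165+466.5/7-.5,180+350.5/6.6-.5,.003))
print(p2w("top",165+392/7-.5,180+350/6.6-.5,.095))
t=cv2.imread("pics/top0.png");s=cv2.imread("pics/scene0.png")
cv2.imwrite("pics/d1.png",cv2.resize(t[212:252,208:250],None,fx=14,fy=14,interpolation=cv2.INTER_CUBIC))
cv2.imwrite("pics/d2.png",cv2.resize(s[245:310,235:295],None,fx=9,fy=9,interpolation=cv2.INTER_CUBIC))
E
```

```text
[[ 0.5117  0.1562  0.004 ]
 [ 0.4271  0.1504  0.004 ]
 [ 0.5303 -0.0939  0.004 ]
 [ 0.4476 -0.0996  0.004 ]]
ctr [0.4791838  0.02825764 0.004     ]
yaw 4.465969463973136
[0.47642432 0.0463283  0.0105    ]
[0.46781976 0.17642995 0.04      ]
[ 0.49184359 -0.11966617  0.04      ]
stand [0.46408889 0.30672817 0.003     ]
[0.46302065 0.3123346  0.095     ]
```

View pics/d1.png

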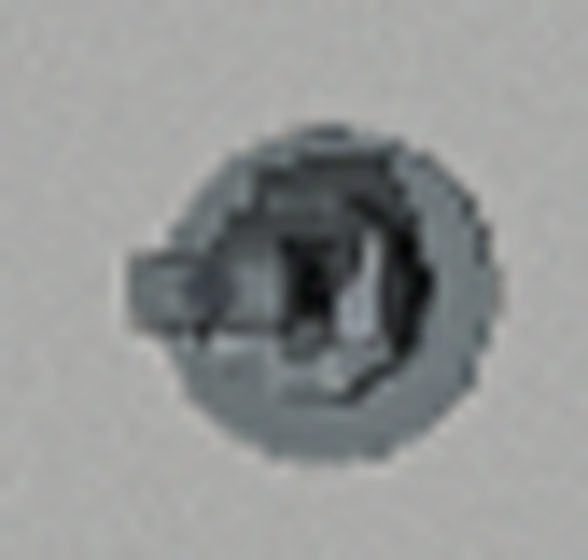

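View pics/d2.png

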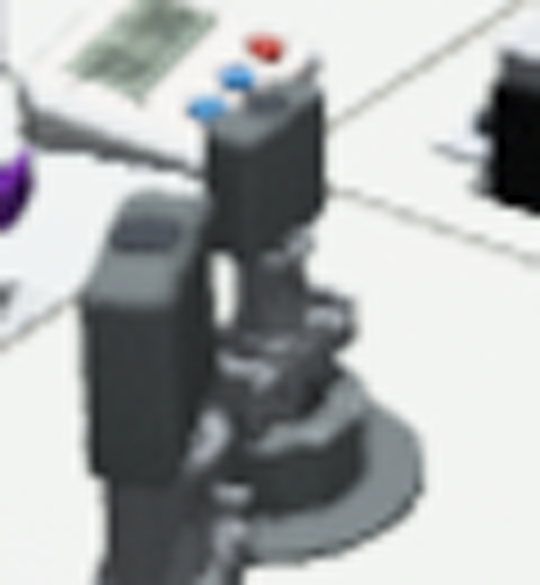

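```bash
cat > ov.py <<'E'
from h import *
def box(x,y,yaw,z0=.063,z1=.095,l=.030,w=.014):
    c,s=np.cos(yaw),np.sin(yaw)
    B=[(a*l/2,b*w/2) for a,b in((1,1),(-1,1),(-1,-1),(1,-1))]
    return np.array([(x+c*a-s*b,y+s*a+c*b,z) for z in(z0,z1) for a,b in B])
def draw(n,img,crop,f,boxes,out):
    r0,r1,c0,c1=crop;I=cv2.resize(img[r0:r1,c0:c1],None,fx=f,fy=f,interpolation=cv2.INTER_CUBIC)
    for b,col in boxes:
        q=w2p(n,b);q=np.round(((q-[c0,r0])+.5)*f-.5).astype(int)
        for i in range(4):
            for a,e in((i,(i+1)%4),(4+i,4+(i+1)%4),(i,i+4)): cv2.line(I,tuple(map(int,q[a])),tuple(map(int,q[e])),col,1)
    cv2.imwrite(out,I);return I
E
python3 - <<'E'
from ov import *
t=cv2.imread("pics/top0.png");s=cv2.imread("pics/scene0.png")
u,v=208+208.5/14-.5,212+294.5/14-.5
x,y,_=p2w("top",u,v,.095);print(x,y)
for i,deg in enumerate((90,75,105)):
    b=[(box(x,y,np.radians(deg)),(0,0,255))]
    A=draw("top",t,(212,252,208,250),9,b,"pics/_.png");B=draw("scene",s,(245,310,235,295),8,b,"pics/_.png")
    h=max(A.shape[0],B.shape[0])
    A=cv2.copyMakeBorder(A,0,h-A.shape[0],0,0,0);B=cv2.copyMakeBorder(B,0,h-B.shape[0],0,0,0)
    cv2.imwrite(f"pics/e{i}.png",np.hstack([A[:,:378],B[:,:420]]))
E
```

```text
0.4629758417346813 0.3073949191638814
```

View pics/e0.png

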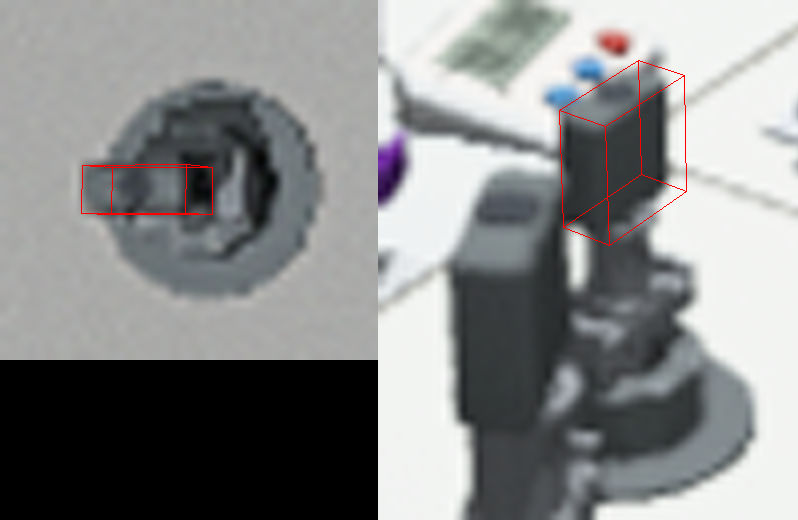

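View pics/e1.png

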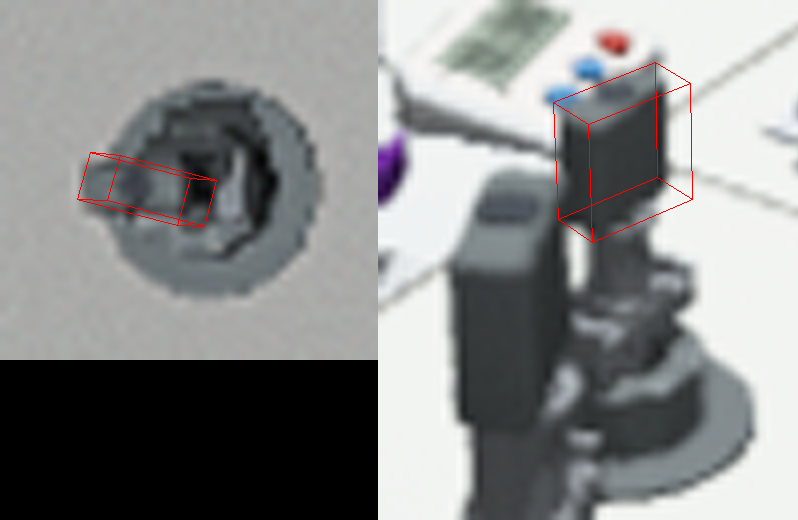

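View pics/e2.png

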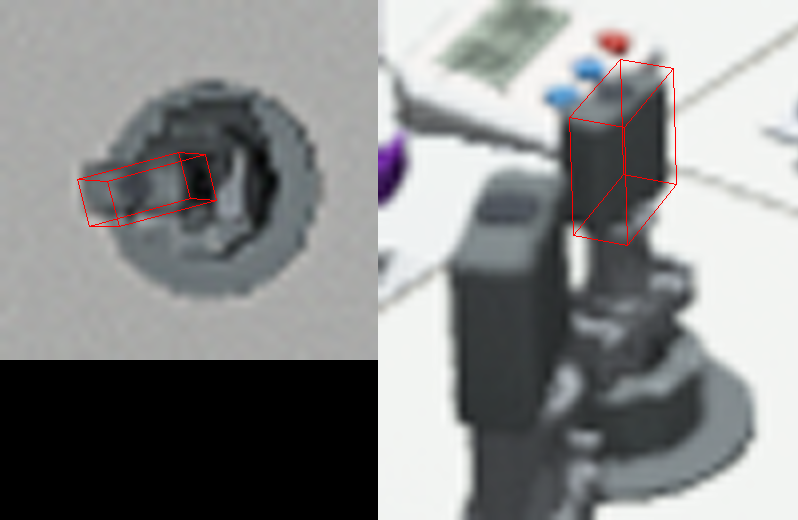

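```bash
python3 - <<'E'
from ov import *
t=cv2.imread("pics/top0.png");s=cv2.imread("pics/scene0.png")
r=(.4792,.0283,np.radians(94.47))
bs=[(box(*r,0,.045,.3,.054),(0,0,255)),(box(*r,.0449,.045,.3,.022),(0,200,0))]
draw("top",t,(195,260,265,395),6,bs,"pics/f1.png");draw("scene",s,(200,280,280,370),8,bs,"pics/f2.png")
print("monitor",p2w("top",210,148,.15),p2w("top",210,148,.25)); print("scene mon",)
print("decoy",p2w("top",190,250,.0))
E
```

```text
monitor [0.67371015 0.32704717 0.15      ] [0.6505368 0.2972767 0.25     ]
scene mon
decoy [0.41570061 0.42374136 0.        ]
```

View pics/f1.png

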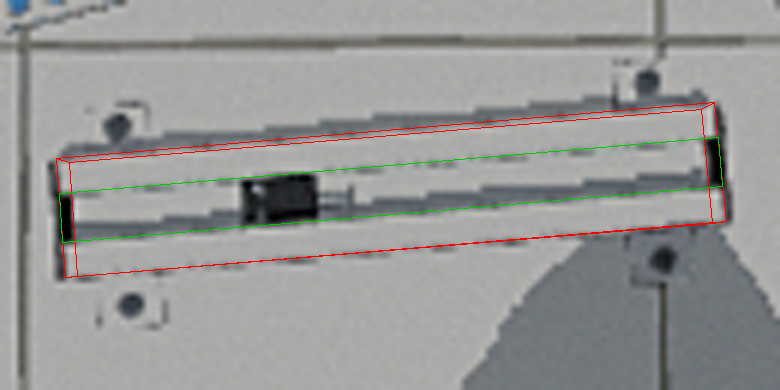

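View pics/f2.png

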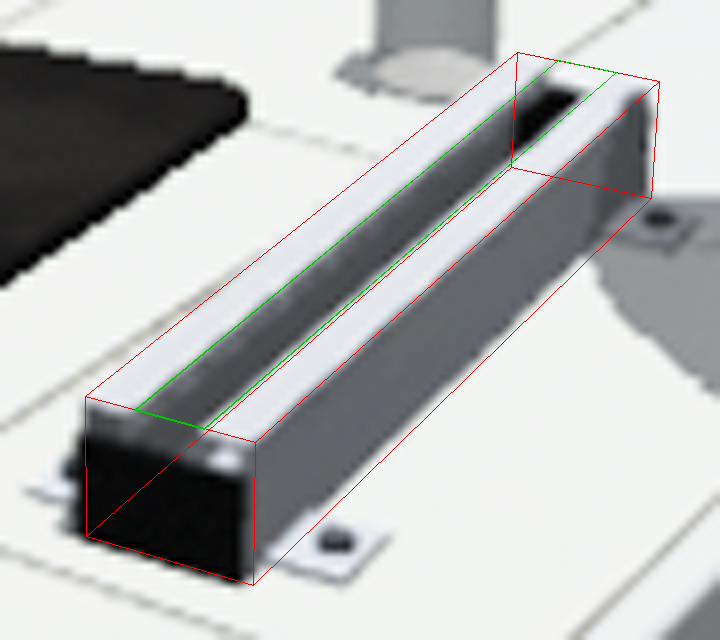

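>>> move_arm:
  rows:
    - {"delta_pos":[2.4,3.4,0],"delta_rot":[0,0,5],"hand":5}
    - {"delta_pos":[2.4,3.4,0],"delta_rot":[0,0,5],"hand":5}
    - {"delta_pos":[2.4,3.4,0],"delta_rot":[0,0,5],"hand":5}
    - {"delta_pos":[2.4,3.4,0],"delta_rot":[0,0,5],"hand":5}
    - {"delta_pos":[2.4,3.4,0],"delta_rot":[0,0,5],"hand":5}
    - {"delta_pos":[2.4,3.4,0],"delta_rot":[0,0,5],"hand":5}
    - {"delta_pos":[2.4,3.4,0],"delta_rot":[0,0,5],"hand":5}
    - {"delta_pos":[2.4,3.4,0],"delta_rot":[0,0,5],"hand":5}
    - {"delta_pos":[2.4,3.4,0],"delta_rot":[0,0,5],"hand":5}
    - {"delta_pos":[2.4,3.4,0],"delta_rot":[0,0,5],"hand":5}
  force: 40

```text
t: 1.1
eef_pos: [0.4489, -0.3004, 0.2484]
ee_rot: [3.141, 0.0, -1.951]
force: [0.7, -0.9, 0.0]
width: 0.0496
```

>>> move_arm:
  rows:
    - {"delta_pos":[0,4,0],"delta_rot":[0,0,3],"hand":5}
    - {"delta_pos":[0,4,0],"delta_rot":[0,0,3],"hand":5}
    - {"delta_pos":[0,4,0],"delta_rot":[0,0,3],"hand":5}
    - {"delta_pos":[0,4,0],"delta_rot":[0,0,3],"hand":5}
    - {"delta_pos":[0,4,0],"delta_rot":[0,0,3],"hand":5}
    - {"delta_pos":[0,4,0],"delta_rot":[0,0,3],"hand":5}
    - {"delta_pos":[0,4,0],"delta_rot":[0,0,3],"hand":5}
    - {"delta_pos":[0,4,0],"delta_rot":[0,0,3],"hand":5}
    - {"delta_pos":[0,4,0],"delta_rot":[0,0,1.5],"hand":5}
    - {"delta_pos":[0,4,0],"delta_rot":[0,0,1],"hand":5}

```text
t: 2.1
eef_pos: [0.4478, 0.0995, 0.2486]
ee_rot: [-3.142, 0.0, -1.491]
force: [0.8, 0.1, -0.3]
width: 0.05
```

>>> move_arm:
  rows:
    - {"delta_pos":[0.2,4,0],"delta_rot":[0,0,0],"hand":5}
    - {"delta_pos":[0.4,4,0],"delta_rot":[0,0,0],"hand":5}
    - {"delta_pos":[0.4,4,0],"delta_rot":[0,0,0],"hand":5}
    - {"delta_pos":[0.4,4,-1],"delta_rot":[0,0,0],"hand":5}
    - {"delta_pos":[0,3,-2],"delta_rot":[0,0,0],"hand":5}
    - {"delta_pos":[0,1.8,-2],"delta_rot":[0,0,0],"hand":5}
    - {"delta_pos":[0,0,-2],"delta_rot":[0,0,0],"hand":5}
    - {"delta_pos":[0,0,-2],"delta_rot":[0,0,0],"hand":5}
    - {"delta_pos":[0,0,-1],"delta_rot":[0,0,0],"hand":5}
    - {"delta_pos":[0,0,0],"delta_rot":[0,0,0],"hand":5}

```text
t: 3.1
eef_pos: [0.4617, 0.3052, 0.1471]
ee_rot: [3.139, -0.002, -1.493]
force: [0.3, 0.1, 0.8]
width: 0.0502
```

```bash
python3 - <<'E'
from ov import *
t=grab_frame("top");s=grab_frame("scene");st=get_state();print(st["t"],st["eef_pos"],st["ee_rot"],st["q"])
cv2.imwrite("pics/t1.png",t);cv2.imwrite("pics/s1.png",s)
A=cv2.resize(s[170:320,180:340],None,fx=4,fy=4,interpolation=cv2.INTER_CUBIC);cv2.imwrite("pics/g1.png",A)
E
```

```text
3.2 [0.46266266 0.30604731 0.14914274] [-3.14112756e+00  6.88833049e-05 -1.49258378e+00] [ 9.37665484e-01  2.49134136e-01 -3.90440554e-01  3.83144800e-04
 -9.30865854e-01 -8.59681687e-01]
```

View pics/g1.png

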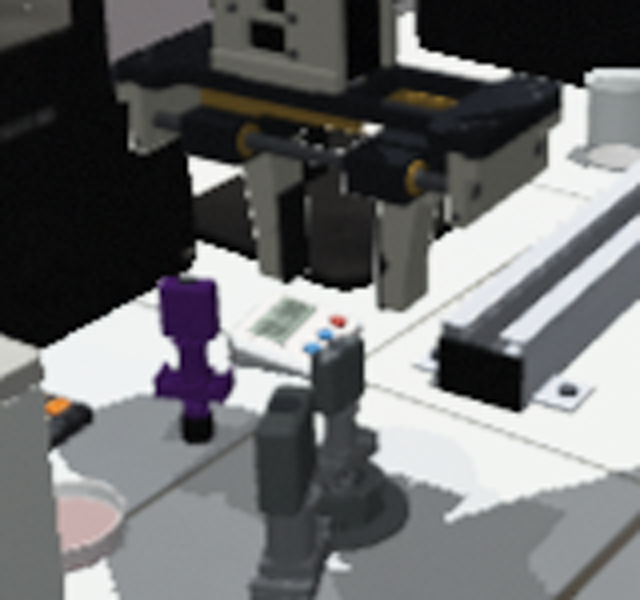

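>>> move_arm:
  rows:
    - {"delta_pos":[0,0.1,-1],"delta_rot":[0,0,0],"hand":5}
    - {"delta_pos":[0,0,-1],"delta_rot":[0,0,0],"hand":5}
    - {"delta_pos":[0,0,-1],"delta_rot":[0,0,0],"hand":5}
    - {"delta_pos":[0,0,-1],"delta_rot":[0,0,0],"hand":5}
    - {"delta_pos":[0,0,-1],"delta_rot":[0,0,0],"hand":5}
    - {"delta_pos":[0,0,-1],"delta_rot":[0,0,0],"hand":5}
    - {"delta_pos":[0,0,-0.4],"delta_rot":[0,0,0],"hand":5}
    - {"delta_pos":[0,0,0],"delta_rot":[0,0,0],"hand":4}
    - {"delta_pos":[0,0,0],"delta_rot":[0,0,0],"hand":3}
    - {"delta_pos":[0,0,0],"delta_rot":[0,0,0],"hand":2.4}

```text
t: 4.2
eef_pos: [0.4626, 0.3073, 0.085]
ee_rot: [-3.141, 0.001, -1.493]
force: [0.4, 0.5, -0.5]
width: 0.0316
```

```bash
python3 - <<'E'
from ov import *
t=grab_frame("top");s=grab_frame("scene");st=get_state();print(st["t"],st["eef_pos"],st["ee_rot"],st["force"])
cv2.imwrite("pics/t2.png",t);cv2.imwrite("pics/s2.png",s)
A=cv2.resize(s[170:320,180:340],None,fx=4,fy=4,interpolation=cv2.INTER_CUBIC);cv2.imwrite("pics/g2.png",A)
E
```

```text
4.3 [0.46253949 0.30725913 0.08505917] [-3.14090189e+00  7.51933284e-04 -1.49255736e+00] [ 0.29132513 -0.28389202 -0.30453465]
```

View pics/g2.png

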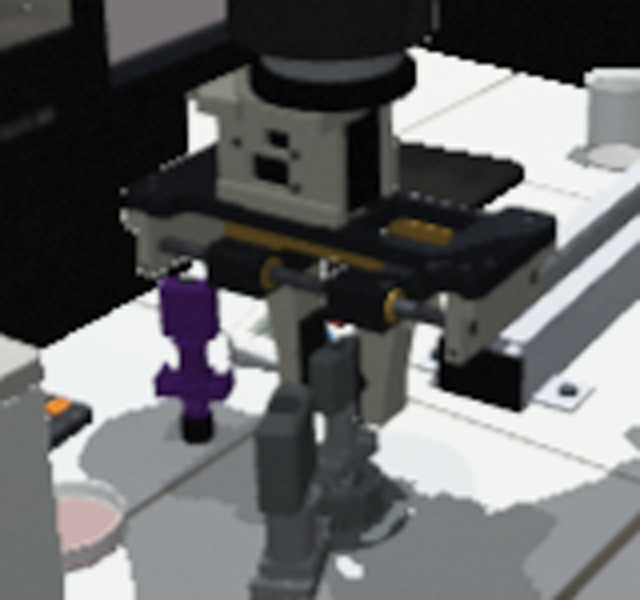

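>>> move_arm:
  rows:
    - {"delta_pos":[0,0,0],"delta_rot":[0,0,0],"hand":1.8}
    - {"delta_pos":[0,0,0],"delta_rot":[0,0,0],"hand":1.2}
    - {"delta_pos":[0,0,0],"delta_rot":[0,0,0],"hand":0.5}
    - {"delta_pos":[0,0,0],"delta_rot":[0,0,0],"hand":0.5}
    - {"delta_pos":[0,0,0],"delta_rot":[0,0,0],"hand":0.5}
    - {"delta_pos":[0,0,0],"delta_rot":[0,0,0],"hand":0.5}
    - {"delta_pos":[0,0,0],"delta_rot":[0,0,0],"hand":0.5}
    - {"delta_pos":[0,0,0],"delta_rot":[0,0,0],"hand":0.5}
    - {"delta_pos":[0,0,0.5],"delta_rot":[0,0,0],"hand":0.5}
    - {"delta_pos":[0,0,1],"delta_rot":[0,0,0],"hand":0.5}
  force: 40

```text
t: 5.3
eef_pos: [0.4625, 0.3069, 0.0986]
ee_rot: [3.141, -0.001, -1.493]
force: [7.7, 2.7, -4.6]
width: 0.014
```

>>> move_arm:
  rows:
    - {"delta_pos":[0,0,2],"delta_rot":[0,0,0],"hand":0.5}
    - {"delta_pos":[0,0,2],"delta_rot":[0,0,0],"hand":0.5}
    - {"delta_pos":[0,0,2],"delta_rot":[0,0,0],"hand":0.5}
    - {"delta_pos":[0,0,1],"delta_rot":[0,0,0],"hand":0.5}
    - {"delta_pos":[0,0,0],"delta_rot":[0,0,0],"hand":0.5}
    - {"delta_pos":[0,0,0],"delta_rot":[0,0,0],"hand":0.5}
    - {"delta_pos":[0,0,0],"delta_rot":[0,0,0],"hand":0.5}
    - {"delta_pos":[0,0,0],"delta_rot":[0,0,0],"hand":0.5}
    - {"delta_pos":[0,0,0],"delta_rot":[0,0,0],"hand":0.5}
    - {"delta_pos":[0,0,0],"delta_rot":[0,0,0],"hand":0.5}

```text
t: 6.3
eef_pos: [0.4622, 0.3069, 0.1691]
ee_rot: [3.141, -0.001, -1.493]
force: [0.5, -0.5, -1.9]
width: 0.0132
```

```bash
python3 - <<'E'
from ov import *
t=grab_frame("top");s=grab_frame("scene");st=get_state();print(st["t"],st["eef_pos"],st["ee_rot"],st["force"],st["moment"],st["width"])
cv2.imwrite("pics/t3.png",t);cv2.imwrite("pics/s3.png",s)
A=cv2.resize(s[150:300,180:340],None,fx=4,fy=4,interpolation=cv2.INTER_CUBIC);cv2.imwrite("pics/g3.png",A)
E
```

```text
6.4 [0.46230691 0.30693684 0.16940575] [ 3.14139660e+00 -1.72226683e-04 -1.49266107e+00] [ 0.66316083 -0.57933255 -1.62544959] [ 0.03466763  0.06552874 -0.00288028] 0.013848433598080578
```

View pics/g3.png

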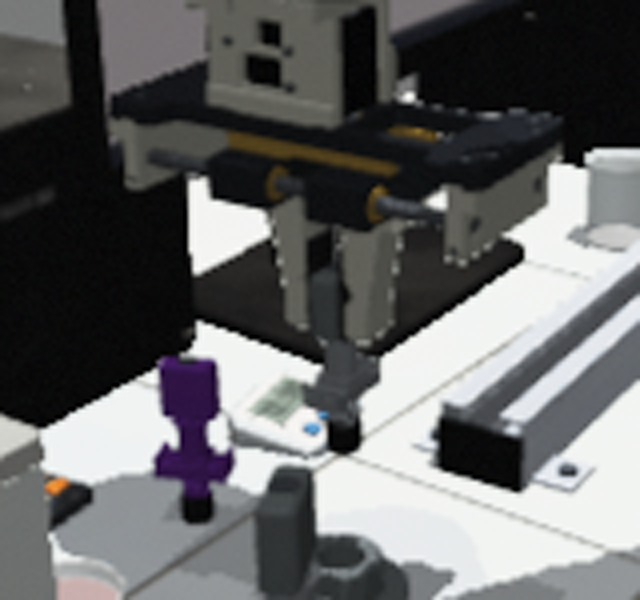

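```bash
python3 - <<'E'
from ov import *
s=cv2.imread("pics/s3.png")
yw=np.radians(94.5); z=.0844
bs=[(box(.4623,.3069,yw,z+.063,z+.095),(0,0,255)),(box(.4623,.3069,yw,z+.029,z+.041,.039,.019),(0,200,0)),(box(.4623,.3069,yw,z,z+.015,.018,.018),(255,0,0))]
draw("scene",s,(200,270,240,300),9,bs,"pics/g4.png")
E
```

```text
(no output)
```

View pics/g4.png

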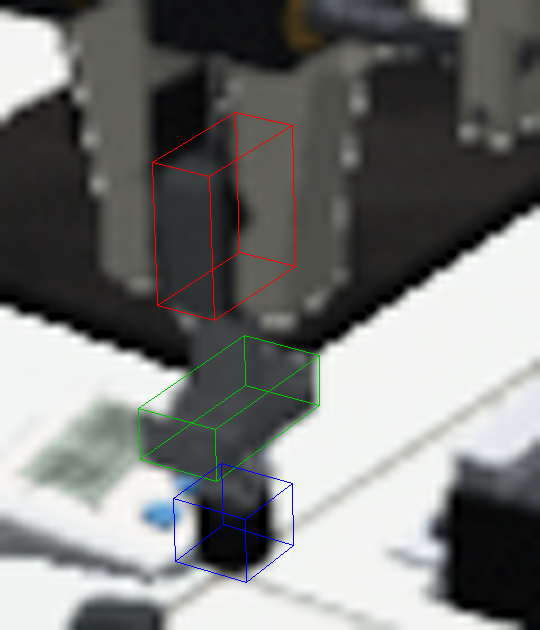

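>>> move_arm:
  rows:
    - {"delta_pos":[0.2,-2,0],"delta_rot":[0,0,0],"hand":0.5}
    - {"delta_pos":[0.2,-3.7,0],"delta_rot":[0,0,0],"hand":0.5}
    - {"delta_pos":[0.2,-4,0],"delta_rot":[0,0,0],"hand":0.5}
    - {"delta_pos":[0.2,-4,0],"delta_rot":[0,0,0],"hand":0.5}
    - {"delta_pos":[0.2,-4,0],"delta_rot":[0,0,0],"hand":0.5}
    - {"delta_pos":[0.2,-4,0],"delta_rot":[0,0,0],"hand":0.5}
    - {"delta_pos":[0.2,-4,0],"delta_rot":[0,0,0],"hand":0.5}
    - {"delta_pos":[0.2,-4,0],"delta_rot":[0,0,0],"hand":0.5}
    - {"delta_pos":[0.3,-3,0],"delta_rot":[0,0,0],"hand":0.5}
    - {"delta_pos":[0.3,-1.6,0],"delta_rot":[0,0,0],"hand":0.5}

```text
t: 7.4
eef_pos: [0.4836, -0.0387, 0.1697]
ee_rot: [3.142, -0.0, -1.495]
force: [0.7, 0.5, -1.2]
width: 0.0136
```

>>> move_arm:
  rows:
    - {"delta_pos":[0,0,-1],"delta_rot":[0,0,0],"hand":0.5}
    - {"delta_pos":[0,0,-1],"delta_rot":[0,0,0],"hand":0.5}
    - {"delta_pos":[0,0,-0.8],"delta_rot":[0,0,0],"hand":0.5}
    - {"delta_pos":[0,0,0],"delta_rot":[0,0,0],"hand":0.5}
    - {"delta_pos":[0,0,0],"delta_rot":[0,0,0],"hand":0.5}
    - {"delta_pos":[0,0,0],"delta_rot":[0,0,0],"hand":0.5}
    - {"delta_pos":[0,0,0],"delta_rot":[0,0,0],"hand":0.5}
    - {"delta_pos":[0,0,0],"delta_rot":[0,0,0],"hand":0.5}
    - {"delta_pos":[0,0,0],"delta_rot":[0,0,0],"hand":0.5}
    - {"delta_pos":[0,0,0],"delta_rot":[0,0,0],"hand":0.5}

```text
t: 8.4
eef_pos: [0.4844, -0.036, 0.1417]
ee_rot: [-3.141, 0.0, -1.493]
force: [-0.9, 0.9, -1.4]
width: 0.0139
```

```bash
python3 - <<'E'
from ov import *
t=grab_frame("top");s=grab_frame("scene");st=get_state();print(st["t"],st["eef_pos"],st["ee_rot"],st["force"],st["moment"],st["width"])
cv2.imwrite("pics/t5.png",t);cv2.imwrite("pics/s5.png",s)
x,y,zt=st["eef_pos"];z=zt-.085;yw=st["ee_rot"][2]+np.pi
r=(.4792,.0283,np.radians(94.47))
bs=[(box(*r,.0449,.045,.3,.022),(0,200,0)),(box(x,y,yw,z+.029,z+.041,.039,.019),(0,0,255)),(box(x,y,yw,z,z+.015,.018,.018),(255,0,0))]
draw("scene",s,(170,270,280,380),8,bs,"pics/g5.png")
draw("top",t,(195,260,265,395),6,bs,"pics/g5t.png")
E
```

```text
8.5 [ 0.48436613 -0.03602009  0.14163064] [-3.14140625e+00  7.25040206e-05 -1.49270044e+00] [-0.1645936  -0.31166253 -1.29735144] [ 0.0113859   0.07221102 -0.00572399] 0.013884893359211708
```

View pics/g5.png

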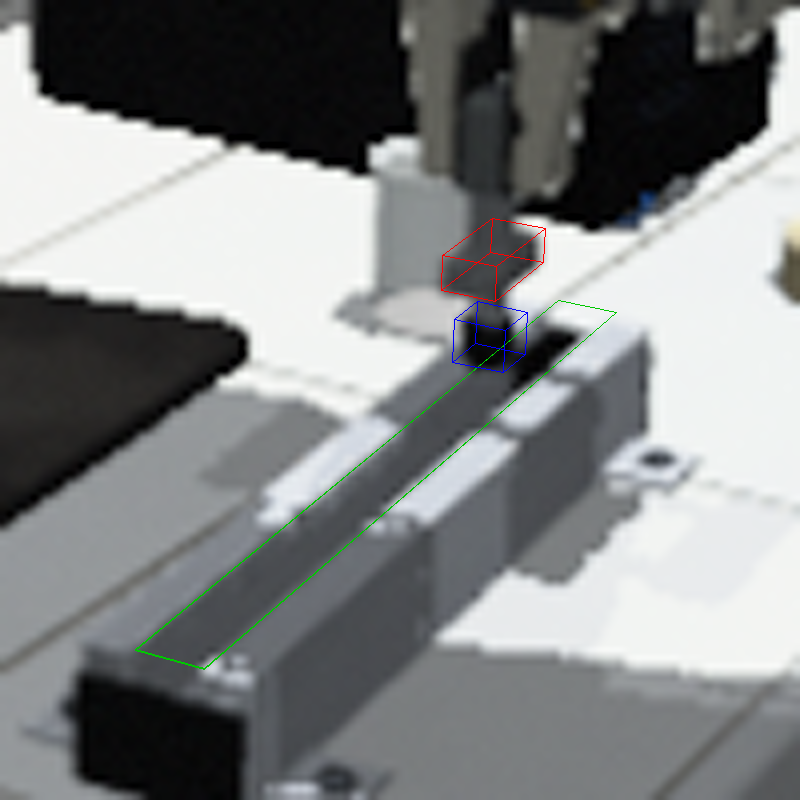

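>>> move_arm:
  rows:
    - {"delta_pos":[0,0,-0.5],"delta_rot":[0,0,0],"hand":0.5}
    - {"delta_pos":[0,0,-0.5],"delta_rot":[0,0,0],"hand":0.5}
    - {"delta_pos":[0,0,-0.3],"delta_rot":[0,0,0],"hand":0.5}
    - {"delta_pos":[0,0,-0.3],"delta_rot":[0,0,0],"hand":0.5}
    - {"delta_pos":[0,0,-0.3],"delta_rot":[0,0,0],"hand":0.5}
    - {"delta_pos":[0,0,0],"delta_rot":[0,0,0],"hand":0.5}
    - {"delta_pos":[0,0,0],"delta_rot":[0,0,0],"hand":0.5}
    - {"delta_pos":[0,0,0],"delta_rot":[0,0,0],"hand":0.5}
    - {"delta_pos":[0,0,0],"delta_rot":[0,0,0],"hand":0.5}
    - {"delta_pos":[0,0,0],"delta_rot":[0,0,0],"hand":0.5}

```text
t: 9.5
eef_pos: [0.4844, -0.036, 0.1227]
ee_rot: [-3.141, 0.0, -1.493]
force: [-0.1, 0.1, -1.0]
width: 0.0134
```

>>> move_arm:
  rows:
    - {"delta_pos":[0,0,-0.5],"delta_rot":[0,0,0],"hand":0.5}
    - {"delta_pos":[0,0,-0.5],"delta_rot":[0,0,0],"hand":0.5}
    - {"delta_pos":[0,0,-0.5],"delta_rot":[0,0,0],"hand":0.5}
    - {"delta_pos":[0,0,-0.3],"delta_rot":[0,0,0],"hand":0.5}
    - {"delta_pos":[0,0,-0.2],"delta_rot":[0,0,0],"hand":0.5}
    - {"delta_pos":[0,0,-0.2],"delta_rot":[0,0,0],"hand":0.5}
    - {"delta_pos":[0,0,-0.1],"delta_rot":[0,0,0],"hand":0.5}
    - {"delta_pos":[0,0,0],"delta_rot":[0,0,0],"hand":0.5}
    - {"delta_pos":[0,0,0],"delta_rot":[0,0,0],"hand":0.5}
    - {"delta_pos":[0,0,0],"delta_rot":[0,0,0],"hand":0.5}

```text
t: 10.5
eef_pos: [0.4844, -0.036, 0.0997]
ee_rot: [-3.141, 0.0, -1.493]
force: [-0.2, 0.0, -1.7]
width: 0.0139
```

>>> move_arm:
  rows:
    - {"delta_pos":[0,0,-0.2],"delta_rot":[0,0,0],"hand":0.5}
    - {"delta_pos":[0,0,-0.2],"delta_rot":[0,0,0],"hand":0.5}
    - {"delta_pos":[0,0,-0.2],"delta_rot":[0,0,0],"hand":0.5}
    - {"delta_pos":[0,0,-0.2],"delta_rot":[0,0,0],"hand":0.5}
    - {"delta_pos":[0,0,-0.2],"delta_rot":[0,0,0],"hand":0.5}
    - {"delta_pos":[0,0,0],"delta_rot":[0,0,0],"hand":0.5}
    - {"delta_pos":[0,0,0],"delta_rot":[0,0,0],"hand":0.5}
    - {"delta_pos":[0,0,0],"delta_rot":[0,0,0],"hand":0.5}
    - {"delta_pos":[0,0,0],"delta_rot":[0,0,0],"hand":0.5}
    - {"delta_pos":[0,0,0],"delta_rot":[0,0,0],"hand":0.5}

```text
t: 11.5
eef_pos: [0.4843, -0.036, 0.0896]
ee_rot: [-3.142, 0.0, -1.493]
force: [0.1, 0.4, -0.5]
width: 0.0138
```

>>> move_arm:
  rows:
    - {"delta_pos":[0.04,0,0],"delta_rot":[0,0,0],"hand":0.5}
    - {"delta_pos":[0.04,0,0],"delta_rot":[0,0,0],"hand":0.5}
    - {"delta_pos":[0.04,0,0],"delta_rot":[0,0,0],"hand":0.5}
    - {"delta_pos":[0,0,0],"delta_rot":[0,0,0],"hand":0.5}
    - {"delta_pos":[0,0,0],"delta_rot":[0,0,0],"hand":0.5}
    - {"delta_pos":[0,0,0],"delta_rot":[0,0,0],"hand":0.5}
    - {"delta_pos":[0,0,0],"delta_rot":[0,0,0],"hand":0.5}
    - {"delta_pos":[0,0,0],"delta_rot":[0,0,0],"hand":0.5}
    - {"delta_pos":[0,0,0],"delta_rot":[0,0,0],"hand":0.5}
    - {"delta_pos":[0,0,0],"delta_rot":[0,0,0],"hand":0.5}

```text
t: 12.5
eef_pos: [0.4855, -0.036, 0.0896]
ee_rot: [3.142, 0.0, -1.493]
force: [0.2, 0.2, -1.0]
width: 0.0137
```

>>> move_arm:
  rows:
    - {"delta_pos":[-0.06,0,0],"delta_rot":[0,0,0],"hand":0.5}
    - {"delta_pos":[-0.06,0,0],"delta_rot":[0,0,0],"hand":0.5}
    - {"delta_pos":[-0.06,0,0],"delta_rot":[0,0,0],"hand":0.5}
    - {"delta_pos":[-0.06,0,0],"delta_rot":[0,0,0],"hand":0.5}
    - {"delta_pos":[0,0,0],"delta_rot":[0,0,0],"hand":0.5}
    - {"delta_pos":[0,0,0],"delta_rot":[0,0,0],"hand":0.5}
    - {"delta_pos":[0,0,0],"delta_rot":[0,0,0],"hand":0.5}
    - {"delta_pos":[0,0,0],"delta_rot":[0,0,0],"hand":0.5}
    - {"delta_pos":[0,0,0],"delta_rot":[0,0,0],"hand":0.5}
    - {"delta_pos":[0,0,0],"delta_rot":[0,0,0],"hand":0.5}

```text
t: 13.5
eef_pos: [0.484, -0.0358, 0.0899]
ee_rot: [-3.14, 0.0, -1.492]
force: [5.6, -0.9, -2.6]
width: 0.0138
```

>>> move_arm:
  rows:
    - {"delta_pos":[0.12,0,0],"delta_rot":[0,0,0],"hand":0.5}
    - {"delta_pos":[0.12,0,0],"delta_rot":[0,0,0],"hand":0.5}
    - {"delta_pos":[-0.05,0.7,0],"delta_rot":[0,0,0],"hand":0.5}
    - {"delta_pos":[-0.06,0.8,0],"delta_rot":[0,0,0],"hand":0.5}
    - {"delta_pos":[-0.06,0.8,0],"delta_rot":[0,0,0],"hand":0.5}
    - {"delta_pos":[-0.07,0.8,0],"delta_rot":[0,0,0],"hand":0.5}
    - {"delta_pos":[-0.06,0.8,0],"delta_rot":[0,0,0],"hand":0.5}
    - {"delta_pos":[-0.06,0.8,0],"delta_rot":[0,0,0],"hand":0.5}
    - {"delta_pos":[-0.06,0.7,0],"delta_rot":[0,0,0],"hand":0.5}
    - {"delta_pos":[0,0,0],"delta_rot":[0,0,0],"hand":0.5}

```text
t: 14.5
eef_pos: [0.4813, 0.0189, 0.0896]
ee_rot: [-3.141, 0.0, -1.492]
force: [0.3, -0.5, -0.4]
width: 0.0135
```

```bash
python3 - <<'E'
from ov import *
s=grab_frame("scene");st=get_state();print(st["t"],st["eef_pos"],st["ee_rot"],st["force"],st["moment"],st["width"])
E
```

```text
14.55 [0.48131495 0.01847023 0.08957754] [-3.14157136e+00  1.54665457e-05 -1.49167871e+00] [ 0.05245607  1.20858751 -1.19168251] [ 0.03189582  0.10688137 -0.02439467] 0.01427116192911496
```

```bash
cat > feel.py <<'E'
from h import *
F=[];P=[]
for i in range(8):
    grab_frame("scene");st=get_state();F.append(np.r_[st["force"],st["moment"]]);P.append(st["eef_pos"])
F=np.array(F);print(round(st["t"],2),"pos",np.round(np.mean(P,0),4),"F",np.round(F.mean(0),2),"sd",np.round(F.std(0),2)[:3],"yaw",round(st["ee_rot"][2],4))
u=np.array([-.0779,.997]);d=np.mean(P,0)[:2]-[.4792,.0283]
print("raily",round(1000*d@u,2),"railx",round(1000*d@[.997,.0779],2),"Falong",round(F.mean(0)[:2]@u,2))
E
python3 feel.py
```

```text
14.95 pos [0.4813 0.0178 0.0895] F [ 0.05 -0.04 -1.18  0.02  0.11  0.02] sd [0.61 0.47 0.41] yaw -1.493
raily -10.61 railx 1.26 Falong -0.05
```

>>> move_arm:
  rows:
    - {"delta_pos":[-0.03,0.4,0],"delta_rot":[0,0,0],"hand":0.5}
    - {"delta_pos":[-0.03,0.4,0],"delta_rot":[0,0,0],"hand":0.5}
    - {"delta_pos":[-0.03,0.3,0],"delta_rot":[0,0,0],"hand":0.5}
    - {"delta_pos":[-0.02,0.2,0],"delta_rot":[0,0,0],"hand":0.5}
    - {"delta_pos":[0,0.1,0],"delta_rot":[0,0,0],"hand":0.5}
    - {"delta_pos":[0,0,0],"delta_rot":[0,0,0],"hand":0.5}
    - {"delta_pos":[0,0,0],"delta_rot":[0,0,0],"hand":0.5}
    - {"delta_pos":[0,0,0],"delta_rot":[0,0,0],"hand":0.5}
    - {"delta_pos":[0,0,0],"delta_rot":[0,0,0],"hand":0.5}
    - {"delta_pos":[0,0,0],"delta_rot":[0,0,0],"hand":0.5}

```text
t: 15.95
eef_pos: [0.4802, 0.0319, 0.0895]
ee_rot: [3.141, -0.0, -1.493]
force: [0.3, 0.1, -1.3]
width: 0.0141
```

```bash
python3 feel.py
```

```text
16.35 pos [0.4802 0.0319 0.0896] F [ 0.18 -0.07 -1.49  0.04  0.11 -0.  ] sd [0.39 0.32 0.51] yaw -1.4926
raily 3.55 railx 1.3 Falong -0.08
```

>>> move_arm:
  rows:
    - {"delta_pos":[-0.01,0.1,0],"delta_rot":[0,0,0],"hand":0.5}
    - {"delta_pos":[-0.01,0.1,0],"delta_rot":[0,0,0],"hand":0.5}
    - {"delta_pos":[-0.01,0.1,0],"delta_rot":[0,0,0],"hand":0.5}
    - {"delta_pos":[0,0.1,0],"delta_rot":[0,0,0],"hand":0.5}
    - {"delta_pos":[0,0,0],"delta_rot":[0,0,0],"hand":0.5}
    - {"delta_pos":[0,0,0],"delta_rot":[0,0,0],"hand":0.5}
    - {"delta_pos":[0,0,0],"delta_rot":[0,0,0],"hand":0.5}
    - {"delta_pos":[0,0,0],"delta_rot":[0,0,0],"hand":0.5}
    - {"delta_pos":[0,0,0],"delta_rot":[0,0,0],"hand":0.5}
    - {"delta_pos":[0,0,0],"delta_rot":[0,0,0],"hand":0.5}

```text
t: 17.35
eef_pos: [0.4799, 0.0359, 0.0895]
ee_rot: [3.142, -0.0, -1.493]
force: [0.3, 0.5, -1.9]
width: 0.0133
```

```bash
python3 feel.py
```

```text
17.75 pos [0.4799 0.036  0.0896] F [-0.05 -0.03 -1.26  0.04  0.12  0.  ] sd [0.44 0.37 0.48] yaw -1.4926
raily 7.58 railx 1.33 Falong -0.02
```

>>> move_arm:
  rows:
    - {"delta_pos":[-0.01,0.1,0],"delta_rot":[0,0,0],"hand":0.5}
    - {"delta_pos":[0,0.1,0],"delta_rot":[0,0,0],"hand":0.5}
    - {"delta_pos":[0,0,0],"delta_rot":[0,0,0],"hand":0.5}
    - {"delta_pos":[0,0,0],"delta_rot":[0,0,0],"hand":0.5}
    - {"delta_pos":[0,0,0],"delta_rot":[0,0,0],"hand":0.5}
    - {"delta_pos":[0,0,0],"delta_rot":[0,0,0],"hand":0.5}
    - {"delta_pos":[0,0,0],"delta_rot":[0,0,0],"hand":0.5}
    - {"delta_pos":[0,0,0],"delta_rot":[0,0,0],"hand":0.5}
    - {"delta_pos":[0,0,0],"delta_rot":[0,0,0],"hand":0.5}
    - {"delta_pos":[0,0,0],"delta_rot":[0,0,0],"hand":0.5}

```text
t: 18.75
eef_pos: [0.4798, 0.038, 0.0895]
ee_rot: [3.141, -0.0, -1.493]
force: [-0.1, -2.2, -1.5]
width: 0.0137
```

```bash
python3 feel.py
```

```text
19.15 pos [0.4798 0.038  0.0895] F [ 0.1  -1.37 -0.89 -0.69  0.19  0.02] sd [0.34 0.35 0.55] yaw -1.4926
raily 9.58 railx 1.34 Falong -1.37
```

>>> move_arm:
  rows:
    - {"delta_pos":[-0.01,0.1,0],"delta_rot":[0,0,0],"hand":0.5}
    - {"delta_pos":[-0.01,0.1,0],"delta_rot":[0,0,0],"hand":0.5}
    - {"delta_pos":[0,0.1,0],"delta_rot":[0,0,0],"hand":0.5}
    - {"delta_pos":[0,0,0],"delta_rot":[0,0,0],"hand":0.5}
    - {"delta_pos":[0,0,0],"delta_rot":[0,0,0],"hand":0.5}
    - {"delta_pos":[0,0,0],"delta_rot":[0,0,0],"hand":0.5}
    - {"delta_pos":[0,0,0],"delta_rot":[0,0,0],"hand":0.5}
    - {"delta_pos":[0,0,0],"delta_rot":[0,0,0],"hand":0.5}
    - {"delta_pos":[0,0,0],"delta_rot":[0,0,0],"hand":0.5}
    - {"delta_pos":[0,0,0],"delta_rot":[0,0,0],"hand":0.5}

```text
t: 20.15
eef_pos: [0.4796, 0.0409, 0.0895]
ee_rot: [3.141, -0.0, -1.493]
force: [-0.7, -1.5, -0.6]
width: 0.0138
```

```bash
python3 feel.py
```

```text
20.55 pos [0.4796 0.041  0.0895] F [-0.48 -2.1  -1.32 -0.88  0.33 -0.  ] sd [0.34 0.35 0.46] yaw -1.4927
raily 12.59 railx 1.38 Falong -2.06
```

>>> move_arm:
  rows:
    - {"delta_pos":[0.01,-0.1,0],"delta_rot":[0,0,0],"hand":0.5}
    - {"delta_pos":[0.01,-0.1,0],"delta_rot":[0,0,0],"hand":0.5}
    - {"delta_pos":[0,-0.1,0],"delta_rot":[0,0,0],"hand":0.5}
    - {"delta_pos":[0.01,-0.1,0],"delta_rot":[0,0,0],"hand":0.5}
    - {"delta_pos":[0,0,0],"delta_rot":[0,0,0],"hand":0.5}
    - {"delta_pos":[0,0,0],"delta_rot":[0,0,0],"hand":0.5}
    - {"delta_pos":[0,0,0],"delta_rot":[0,0,0],"hand":0.5}
    - {"delta_pos":[0,0,0],"delta_rot":[0,0,0],"hand":0.5}
    - {"delta_pos":[0,0,0],"delta_rot":[0,0,0],"hand":0.5}
    - {"delta_pos":[0,0,0],"delta_rot":[0,0,0],"hand":0.5}

```text
t: 21.55
eef_pos: [0.4802, 0.0371, 0.0897]
ee_rot: [-3.141, 0.0, -1.493]
force: [0.3, -0.7, -0.8]
width: 0.0139
```

```bash
python3 feel.py
```

```text
21.95 pos [0.48   0.037  0.0896] F [ 0.24 -0.47 -1.14 -0.26 -0.06  0.01] sd [0.4  0.28 0.63] yaw -1.4926
raily 8.65 railx 1.49 Falong -0.49
```

>>> move_arm:
  rows:
    - {"delta_pos":[-0.01,0.1,0],"delta_rot":[0,0,0],"hand":0.5}
    - {"delta_pos":[-0.01,0.1,0],"delta_rot":[0,0,0],"hand":0.5}
    - {"delta_pos":[-0.01,0.1,0],"delta_rot":[0,0,0],"hand":0.5}
    - {"delta_pos":[-0.01,0.1,0],"delta_rot":[0,0,0],"hand":0.5}
    - {"delta_pos":[-0.01,0.1,0],"delta_rot":[0,0,0],"hand":0.5}
    - {"delta_pos":[-0.01,0.1,0],"delta_rot":[0,0,0],"hand":0.5}
    - {"delta_pos":[0,0.06,0],"delta_rot":[0,0,0],"hand":0.5}
    - {"delta_pos":[0,0,0],"delta_rot":[0,0,0],"hand":0.5}
    - {"delta_pos":[0,0,0],"delta_rot":[0,0,0],"hand":0.5}
    - {"delta_pos":[0,0,0],"delta_rot":[0,0,0],"hand":0.5}
  force: 50

```text
t: 22.95
eef_pos: [0.4793, 0.0435, 0.0896]
ee_rot: [3.142, -0.0, -1.493]
force: [1.1, -1.6, -0.6]
width: 0.0137
```

```bash
python3 feel.py
```

```text
23.35 pos [0.4793 0.0436 0.0896] F [ 1.31 -2.68 -0.93 -1.01 -0.29  0.  ] sd [0.56 0.6  0.51] yaw -1.4927
raily 15.2 railx 1.32 Falong -2.77
```

>>> move_arm:
  rows:
    - {"delta_pos":[0.03,0,-0.2],"delta_rot":[0,0,0],"hand":0.5}
    - {"delta_pos":[0.03,0,-0.2],"delta_rot":[0,0,0],"hand":0.5}
    - {"delta_pos":[0,0,-0.2],"delta_rot":[0,0,0],"hand":0.5}
    - {"delta_pos":[0,0,-0.1],"delta_rot":[0,0,0],"hand":0.5}
    - {"delta_pos":[0,0,-0.1],"delta_rot":[0,0,0],"hand":0.5}
    - {"delta_pos":[0,0,-0.1],"delta_rot":[0,0,0],"hand":0.5}
    - {"delta_pos":[0,0,-0.1],"delta_rot":[0,0,0],"hand":0.5}
    - {"delta_pos":[0,0,-0.1],"delta_rot":[0,0,0],"hand":0.5}
    - {"delta_pos":[0,0,0],"delta_rot":[0,0,0],"hand":0.5}
    - {"delta_pos":[0,0,0],"delta_rot":[0,0,0],"hand":0.5}

```text
t: 24.35
eef_pos: [0.4798, 0.0434, 0.0791]
ee_rot: [3.141, -0.0, -1.492]
force: [-3.4, -1.8, 11.0]
width: 0.0136
```

```bash
sed -i 's/range(8)/range(4)/' feel.py; python3 feel.py
```

```text
24.55 pos [0.4798 0.0434 0.0791] F [-3.320e+00 -2.510e+00  1.052e+01 -9.900e-01  1.600e+00  1.000e-02] sd [0.46 0.18 0.63] yaw -1.4924
raily 15.04 railx 1.73 Falong -2.24
```

>>> move_arm:
  rows:
    - {"delta_pos":[-0.03,0,-0.06],"delta_rot":[0,0,0],"hand":0.5}
    - {"delta_pos":[0,0,-0.06],"delta_rot":[0,0,0],"hand":0.5}
    - {"delta_pos":[0,0,-0.06],"delta_rot":[0,0,0],"hand":0.5}
    - {"delta_pos":[0,0,0],"delta_rot":[0,0,0],"hand":0.5}
    - {"delta_pos":[0,0,0],"delta_rot":[0,0,0],"hand":0.5}
    - {"delta_pos":[0,0,0],"delta_rot":[0,0,0],"hand":0.5}
    - {"delta_pos":[0,0,0],"delta_rot":[0,0,0],"hand":0.5}
    - {"delta_pos":[0,0,0],"delta_rot":[0,0,0],"hand":0.5}
    - {"delta_pos":[0,0,0],"delta_rot":[0,0,0],"hand":0.5}
    - {"delta_pos":[0,0,0],"delta_rot":[0,0,0],"hand":0.5}

```text
t: 25.55
eef_pos: [0.4797, 0.0434, 0.0775]
ee_rot: [-3.141, -0.0, -1.492]
force: [-3.2, -2.3, 12.6]
width: 0.0143
```

```bash
python3 feel.py; python3 -c "
from station import *;print(get_state()['q'])"
```

```text
25.75 pos [0.4797 0.0434 0.0775] F [-3.42 -3.12 12.33 -1.2   1.5  -0.02] sd [0.53 0.82 0.6 ] yaw -1.4922
raily 15.05 railx 1.69 Falong -2.85
[ 5.00164152e-01  2.32303894e-01 -6.25754879e-01  6.06355983e-04
 -7.12636542e-01 -4.22010485e-01]
```

>>> move_arm:
  rows:
    - {"delta_pos":[-0.03,0,0],"delta_rot":[0,0,1],"hand":0.5}
    - {"delta_pos":[0,0,0],"delta_rot":[0,0,3],"hand":0.5}
    - {"delta_pos":[0,0,0],"delta_rot":[0,0,3],"hand":0.5}
    - {"delta_pos":[0,0,0],"delta_rot":[0,0,3],"hand":0.5}
    - {"delta_pos":[0,0,0],"delta_rot":[0,0,3],"hand":0.5}
    - {"delta_pos":[0,0,0],"delta_rot":[0,0,3],"hand":0.5}
    - {"delta_pos":[0,0,0],"delta_rot":[0,0,3],"hand":0.5}
    - {"delta_pos":[0,0,0],"delta_rot":[0,0,2],"hand":0.5}
    - {"delta_pos":[0,0,0],"delta_rot":[0,0,0],"hand":0.5}
    - {"delta_pos":[0,0,0],"delta_rot":[0,0,0],"hand":0.5}

```text
t: 26.75
eef_pos: [0.4812, 0.0442, 0.0782]
ee_rot: [-3.138, -0.001, -1.125]
force: [0.4, -3.0, 12.1]
width: 0.0136
```

```bash
python3 feel.py
```

```text
26.95 pos [0.4812 0.0441 0.0782] F [ 1.07 -2.55 11.87 -1.22 -0.07 -0.03] sd [0.3  0.62 0.49] yaw -1.125
raily 15.64 railx 3.23 Falong -2.62
```

>>> move_arm:
  rows:
    - {"delta_pos":[-0.1,-0.03,-0.07],"delta_rot":[0,0,0],"hand":0.5}
    - {"delta_pos":[-0.09,-0.02,0],"delta_rot":[0,0,0],"hand":0.5}
    - {"delta_pos":[0,0,0],"delta_rot":[0,0,0],"hand":0.5}
    - {"delta_pos":[0,0,0],"delta_rot":[0,0,0],"hand":0.5}
    - {"delta_pos":[0,0,0],"delta_rot":[0,0,0],"hand":0.5}
    - {"delta_pos":[0,0,0],"delta_rot":[0,0,2],"hand":0.5}
    - {"delta_pos":[0,0,0],"delta_rot":[0,0,2],"hand":0.5}
    - {"delta_pos":[0,0,0],"delta_rot":[0,0,0],"hand":0.5}
    - {"delta_pos":[0,0,0],"delta_rot":[0,0,0],"hand":0.5}
    - {"delta_pos":[0,0,0],"delta_rot":[0,0,0],"hand":0.5}

```text
t: 27.95
eef_pos: [0.4806, 0.0442, 0.078]
ee_rot: [-3.135, -0.002, -1.055]
force: [2.1, -2.5, 12.4]
width: 0.014
```

```bash
python3 feel.py
```

```text
28.15 pos [0.4806 0.0442 0.078 ] F [ 3.02 -2.15 12.15 -1.15 -1.11 -0.03] sd [0.38 0.4  0.22] yaw -1.0547
raily 15.71 railx 2.6 Falong -2.38
```

```bash
python3 - <<'E'
from ov import *
t=grab_frame("top");s=grab_frame("scene");st=get_state();print(st["t"],st["eef_pos"],st["ee_rot"],st["force"],st["moment"],st["q"],st["joint_efforts"])
cv2.imwrite("pics/t6.png",t);cv2.imwrite("pics/s6.png",s)
cv2.imwrite("pics/g6.png",cv2.resize(s[90:290,240:440],None,fx=3.5,fy=3,interpolation=cv2.INTER_CUBIC))
cv2.imwrite("pics/g6t.png",cv2.resize(t[130:290,250:410],None,fx=4.5,fy=3.7,interpolation=cv2.INTER_CUBIC))
E
```

```text
28.25 [0.480576   0.04416609 0.07797701] [-3.13539262e+00 -1.50468037e-03 -1.05474885e+00] [ 3.16560446 -2.45193341 12.3008104 ] [-1.14875795 -1.10144126 -0.0107587 ] [ 0.50149526  0.22984133 -0.62852735  0.00217931 -0.70620754  0.0129032 ] [ 1.48767304e+00 -3.37645054e+01  1.58655810e+01  2.16015369e+00
 -5.04534747e-01  1.73284236e-02]
```

View pics/g6.png

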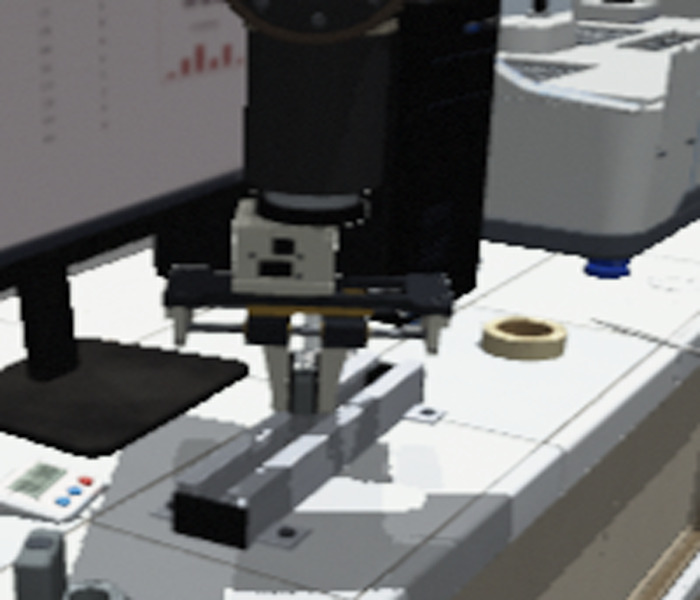

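View pics/g6t.png

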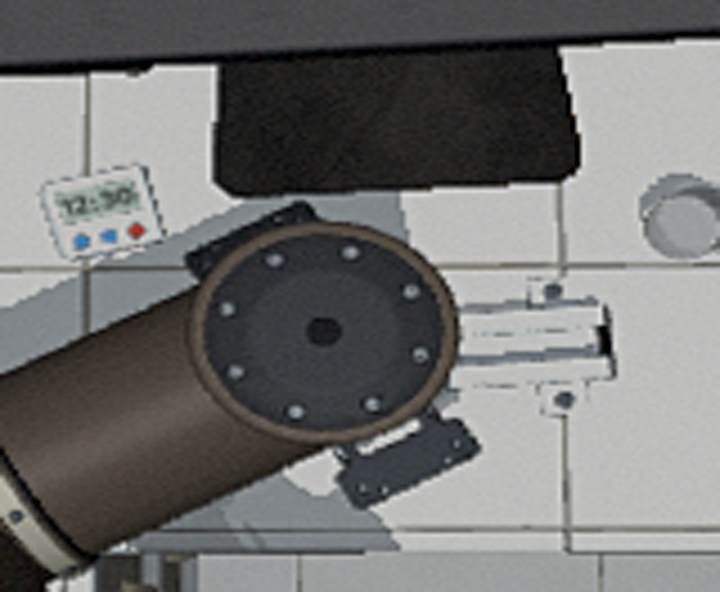

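>>> move_arm:
  rows:
    - {"delta_pos":[-0.08,-0.02,-0.05],"delta_rot":[-0.19,0.33,3],"hand":0.5}
    - {"delta_pos":[-0.02,-0.01,0],"delta_rot":[0,0,3],"hand":0.5}
    - {"delta_pos":[-0.02,-0.01,0],"delta_rot":[0,0,3],"hand":0.5}
    - {"delta_pos":[-0.02,0,0],"delta_rot":[0,0,3],"hand":0.5}
    - {"delta_pos":[-0.02,0,0],"delta_rot":[0,0,3],"hand":0.5}
    - {"delta_pos":[-0.02,0,0],"delta_rot":[0,0,3],"hand":0.5}
    - {"delta_pos":[0,0,0],"delta_rot":[0,0,3],"hand":0.5}
    - {"delta_pos":[0,0,0],"delta_rot":[0,0,3],"hand":0.5}
    - {"delta_pos":[0,0,0],"delta_rot":[0,0,0],"hand":0.5}
    - {"delta_pos":[0,0,0],"delta_rot":[0,0,0],"hand":0.5}

```text
t: 29.25
eef_pos: [0.4788, 0.0439, 0.0775]
ee_rot: [3.14, -0.004, -0.636]
force: [1.9, -2.3, 11.1]
width: 0.0137
```

```bash
python3 feel.py; python3 -c "
from station import *;print(get_state()['ee_rot'])"
```

```text
29.45 pos [0.4788 0.0439 0.0775] F [ 2.34 -2.35 11.66 -0.9  -0.97 -0.02] sd [0.75 0.54 0.24] yaw -0.6358
raily 15.57 railx 0.81 Falong -2.52
[ 3.14018492 -0.00372795 -0.63583058]
```

>>> move_arm:
  rows:
    - {"delta_pos":[0.03,-0.02,0],"delta_rot":[0.12,0.16,3],"hand":0.5}
    - {"delta_pos":[0.02,0,0],"delta_rot":[0,0,3],"hand":0.5}
    - {"delta_pos":[0,0,0],"delta_rot":[0,0,3],"hand":0.5}
    - {"delta_pos":[0,0,0],"delta_rot":[0,0,3],"hand":0.5}
    - {"delta_pos":[0,0,0],"delta_rot":[0,0,3],"hand":0.5}
    - {"delta_pos":[0,0,0],"delta_rot":[0,0,3],"hand":0.5}
    - {"delta_pos":[0,0,0],"delta_rot":[0,0,3],"hand":0.5}
    - {"delta_pos":[0,0,0],"delta_rot":[0,0,3],"hand":0.5}
    - {"delta_pos":[0,0,0],"delta_rot":[0,0,3],"hand":0.5}
    - {"delta_pos":[0,0,0],"delta_rot":[0,0,0],"hand":0.5}

```text
t: 30.45
eef_pos: [0.4787, 0.0434, 0.0773]
ee_rot: [3.137, -0.001, -0.163]
force: [1.6, -2.8, 12.7]
width: 0.0138
```

```bash
python3 feel.py; python3 -c "
from station import *;print(get_state()['ee_rot'])"
```

```text
30.65 pos [0.4787 0.0434 0.0773] F [ 1.07 -2.65 11.52 -1.13 -0.51 -0.  ] sd [0.27 0.66 0.17] yaw -0.1648
raily 15.08 railx 0.68 Falong -2.73
[ 3.13727119e+00 -1.10909172e-03 -1.64832999e-01]
```

>>> move_arm:
  rows:
    - {"delta_pos":[0.03,0.01,0],"delta_rot":[0.25,-0.04,3],"hand":0.5}
    - {"delta_pos":[0.03,0.01,0],"delta_rot":[0,0,3],"hand":0.5}
    - {"delta_pos":[0,0,0],"delta_rot":[0,0,3],"hand":0.5}
    - {"delta_pos":[0,0,0],"delta_rot":[0,0,3],"hand":0.5}
    - {"delta_pos":[0,0,0],"delta_rot":[0,0,1.9],"hand":0.5}
    - {"delta_pos":[0,0,0],"delta_rot":[0,0,0],"hand":0.5}
    - {"delta_pos":[0,0,0],"delta_rot":[0,0,0],"hand":0.5}
    - {"delta_pos":[0,0,0],"delta_rot":[0,0,0],"hand":0.5}
    - {"delta_pos":[0,0,0],"delta_rot":[0,0,0],"hand":0.5}
    - {"delta_pos":[0,0,0],"delta_rot":[0,0,0],"hand":0.5}

```text
t: 31.65
eef_pos: [0.479, 0.0434, 0.0772]
ee_rot: [3.14, -0.001, 0.078]
force: [1.7, -3.0, 12.9]
width: 0.0139
```

```bash
python3 feel.py; python3 - <<'E'
from ov import *
t=grab_frame("top");s=grab_frame("scene");st=get_state();print(st["ee_rot"])
cv2.imwrite("pics/s7.png",s)
x,y,zt=st["eef_pos"];z=zt-.085;yw=st["ee_rot"][2]+np.pi
r=(.4792,.0283,np.radians(94.47))
bs=[(box(*r,.0449,.045,.3,.022),(0,200,0)),(box(x,y,yw,z+.063,z+.095),(0,0,255)),(box(x,y,yw,z+.04,z+.063,.016,.016),(255,0,0))]
draw("scene",s,(160,250,290,380),8,bs,"pics/g7.png")
E
```

```text
31.85 pos [0.479  0.0434 0.0772] F [ 1.33 -2.95 12.29 -1.31 -0.35 -0.03] sd [0.45 0.27 0.29] yaw 0.0777
raily 15.08 railx 1.0 Falong -3.04
[ 3.14023294e+00 -1.01495180e-03  7.77094674e-02]
```

View pics/g7.png

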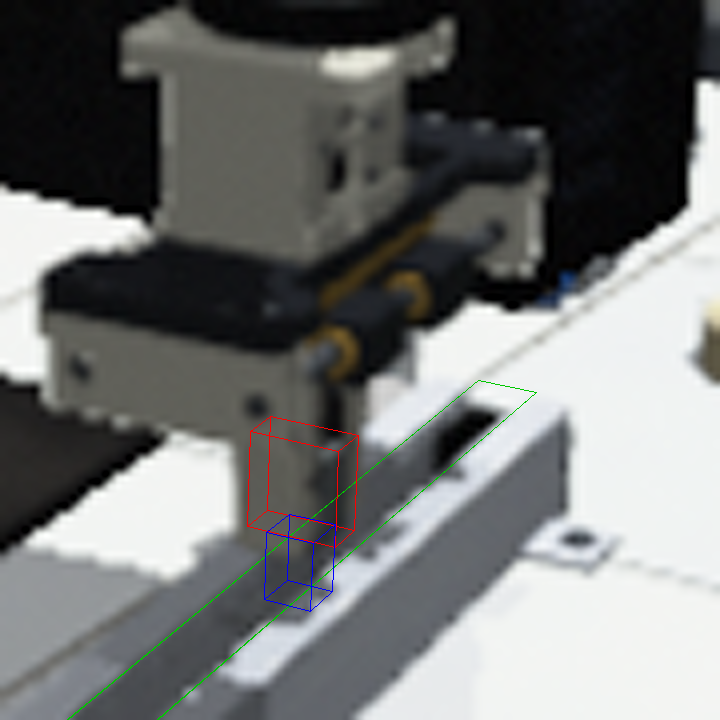

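>>> move_arm:
  rows:
    - {"delta_pos":[0.03,0.01,0.05],"delta_rot":[0,0,0],"hand":0.5}
    - {"delta_pos":[0,0,0.06],"delta_rot":[0,0,0],"hand":0.5}
    - {"delta_pos":[0,0,0.06],"delta_rot":[0,0,0],"hand":0.5}
    - {"delta_pos":[0,0,0.06],"delta_rot":[0,0,0],"hand":0.5}
    - {"delta_pos":[0,0,0.06],"delta_rot":[0,0,0],"hand":0.5}
    - {"delta_pos":[0,0,0.06],"delta_rot":[0,0,0],"hand":0.5}
    - {"delta_pos":[0,0,0.06],"delta_rot":[0,0,0],"hand":0.5}
    - {"delta_pos":[0,0,0],"delta_rot":[0,0,0],"hand":0.5}
    - {"delta_pos":[0,0,0],"delta_rot":[0,0,0],"hand":0.5}
    - {"delta_pos":[0,0,0],"delta_rot":[0,0,0],"hand":0.5}

```text
t: 32.95
eef_pos: [0.479, 0.0434, 0.081]
ee_rot: [3.14, -0.0, 0.077]
force: [1.9, -2.8, 9.4]
width: 0.0135
```

```bash
python3 feel.py; python3 -c "
from station import *;print(get_state()['ee_rot'])"
```

```text
33.15 pos [0.479  0.0434 0.081 ] F [ 1.43 -3.11  9.77 -1.29 -0.42 -0.03] sd [0.2  0.23 0.42] yaw 0.0775
raily 15.08 railx 0.99 Falong -3.21
[ 3.14013850e+00 -3.92363159e-04  7.74809142e-02]
```

>>> move_arm:
  rows:
    - {"delta_pos":[0,0,0.05],"delta_rot":[0,0,0],"hand":0.5}
    - {"delta_pos":[0,0,0.05],"delta_rot":[0,0,0],"hand":0.5}
    - {"delta_pos":[0,0,0.05],"delta_rot":[0,0,0],"hand":0.5}
    - {"delta_pos":[0,0,0.05],"delta_rot":[0,0,0],"hand":0.5}
    - {"delta_pos":[0,0,0],"delta_rot":[0,0,0],"hand":0.5}
    - {"delta_pos":[0,0,0],"delta_rot":[0,0,0],"hand":0.5}
    - {"delta_pos":[0,0,0],"delta_rot":[0,0,0],"hand":0.5}
    - {"delta_pos":[0,0,0],"delta_rot":[0,0,0],"hand":0.5}
    - {"delta_pos":[0,0,0],"delta_rot":[0,0,0],"hand":0.5}
    - {"delta_pos":[0,0,0],"delta_rot":[0,0,0],"hand":0.5}

```text
t: 34.15
eef_pos: [0.4789, 0.0434, 0.0829]
ee_rot: [3.14, -0.0, 0.077]
force: [1.0, -3.6, 9.1]
width: 0.0137
```

```bash
python3 feel.py
```

```text
34.35 pos [0.479  0.0434 0.0829] F [ 1.65 -2.31  8.06 -1.25 -0.6  -0.  ] sd [0.28 0.2  0.47] yaw 0.0774
raily 15.08 railx 0.96 Falong -2.43
```

>>> move_arm:
  rows:
    - {"delta_pos":[0,0,0.04],"delta_rot":[0,0,0],"hand":0.5}
    - {"delta_pos":[0,0,0.04],"delta_rot":[0,0,0],"hand":0.5}
    - {"delta_pos":[0,0,0.04],"delta_rot":[0,0,0],"hand":0.5}
    - {"delta_pos":[0,0,0],"delta_rot":[0,0,0],"hand":0.5}
    - {"delta_pos":[0,0,0],"delta_rot":[0,0,0],"hand":0.5}
    - {"delta_pos":[0,0,0],"delta_rot":[0,0,0],"hand":0.5}
    - {"delta_pos":[0,0,0],"delta_rot":[0,0,0],"hand":0.5}
    - {"delta_pos":[0,0,0],"delta_rot":[0,0,0],"hand":0.5}
    - {"delta_pos":[0,0,0],"delta_rot":[0,0,0],"hand":0.5}
    - {"delta_pos":[0,0,0],"delta_rot":[0,0,0],"hand":0.5}

```text
t: 35.35
eef_pos: [0.4789, 0.0434, 0.084]
ee_rot: [3.14, -0.0, 0.077]
force: [2.0, -2.9, 7.2]
width: 0.0138
```

```bash
python3 feel.py
```

```text
35.55 pos [0.4789 0.0434 0.084 ] F [ 2.15 -2.71  7.34 -1.24 -0.63 -0.01] sd [0.65 0.47 0.29] yaw 0.0773
raily 15.09 railx 0.91 Falong -2.87
```

>>> move_arm:
  rows:
    - {"delta_pos":[0,0,0.03],"delta_rot":[0,0,0],"hand":0.5}
    - {"delta_pos":[0,0,0.03],"delta_rot":[0,0,0],"hand":0.5}
    - {"delta_pos":[0,0,0.03],"delta_rot":[0,0,0],"hand":0.5}
    - {"delta_pos":[0,0,0.02],"delta_rot":[0,0,0],"hand":0.5}
    - {"delta_pos":[0,0,0],"delta_rot":[0,0,0],"hand":0.5}
    - {"delta_pos":[0,0,0],"delta_rot":[0,0,0],"hand":0.5}
    - {"delta_pos":[0,0,0],"delta_rot":[0,0,0],"hand":0.5}
    - {"delta_pos":[0,0,0],"delta_rot":[0,0,0],"hand":0.5}
    - {"delta_pos":[0,0,0],"delta_rot":[0,0,0],"hand":0.5}
    - {"delta_pos":[0,0,0],"delta_rot":[0,0,0],"hand":0.5}

```text
t: 36.55
eef_pos: [0.4789, 0.0434, 0.0842]
ee_rot: [3.14, 0.0, 0.077]
force: [6.9, -3.2, -3.1]
width: 0.014
```

```bash
python3 feel.py
```

```text
36.75 pos [0.4788 0.0434 0.0842] F [ 6.63 -3.63 -3.04 -1.38 -2.58 -0.02] sd [0.32 0.28 0.56] yaw 0.077
raily 15.09 railx 0.81 Falong -4.13
```

>>> move_arm:
  rows:
    - {"delta_pos":[0,0,-0.06],"delta_rot":[0,0,0],"hand":0.5}
    - {"delta_pos":[0.04,0,0],"delta_rot":[0,0,0],"hand":0.5}
    - {"delta_pos":[0.04,0,0],"delta_rot":[0,0,0],"hand":0.5}
    - {"delta_pos":[0.04,0,0],"delta_rot":[0,0,0],"hand":0.5}
    - {"delta_pos":[0,0,0],"delta_rot":[0,0,0],"hand":0.5}
    - {"delta_pos":[0,0,0],"delta_rot":[0,0,0],"hand":0.5}
    - {"delta_pos":[0,0,0],"delta_rot":[0,0,0],"hand":0.5}
    - {"delta_pos":[0,0,0],"delta_rot":[0,0,0],"hand":0.5}
    - {"delta_pos":[0,0,0],"delta_rot":[0,0,0],"hand":0.5}
    - {"delta_pos":[0,0,0],"delta_rot":[0,0,0],"hand":0.5}

```text
t: 37.75
eef_pos: [0.4792, 0.0433, 0.084]
ee_rot: [3.14, 0.002, 0.077]
force: [0.7, -0.8, 7.0]
width: 0.0138
```

```bash
python3 feel.py;  python3 -c "
from station import *;print(get_state()['ee_rot'])"
```

```text
37.95 pos [0.4792 0.0433 0.0841] F [ 0.5  -0.71  7.13 -0.52 -0.04 -0.03] sd [0.69 0.42 0.32] yaw 0.0769
raily 14.99 railx 1.14 Falong -0.74
[3.14016955e+00 1.53609222e-03 7.68712692e-02]
```

>>> move_arm:
  rows:
    - {"delta_pos":[0,0.02,0.02],"delta_rot":[0,0,0],"hand":0.5}
    - {"delta_pos":[0,0,0.02],"delta_rot":[0,0,0],"hand":0.5}
    - {"delta_pos":[0,0,0.01],"delta_rot":[0,0,0],"hand":0.5}
    - {"delta_pos":[0,0,0],"delta_rot":[0,0,0],"hand":0.5}
    - {"delta_pos":[0,0,0],"delta_rot":[0,0,0],"hand":0.5}
    - {"delta_pos":[0,0,0],"delta_rot":[0,0,0],"hand":0.5}
    - {"delta_pos":[0,0,0],"delta_rot":[0,0,0],"hand":0.5}
    - {"delta_pos":[0,0,0],"delta_rot":[0,0,0],"hand":0.5}
    - {"delta_pos":[0,0,0],"delta_rot":[0,0,0],"hand":0.5}
    - {"delta_pos":[0,0,0],"delta_rot":[0,0,0],"hand":0.5}

```text
t: 38.95
eef_pos: [0.479, 0.0433, 0.0841]
ee_rot: [3.14, 0.002, 0.077]
force: [5.0, -1.3, 3.1]
width: 0.0139
```

```bash
python3 feel.py;  python3 -c "
from station import *;print(get_state()['ee_rot'])"
```

```text
39.15 pos [0.479  0.0434 0.0841] F [ 5.18 -0.9   2.79 -0.63 -1.93 -0.02] sd [0.37 0.38 0.19] yaw 0.0767
raily 15.02 railx 1.0 Falong -1.3
[3.13995336e+00 1.98294533e-03 7.66677104e-02]
```

>>> move_arm:
  rows:
    - {"delta_pos":[0,0,-0.05],"delta_rot":[0,0,0],"hand":0.5}
    - {"delta_pos":[0.05,0,0],"delta_rot":[0,0,0],"hand":0.5}
    - {"delta_pos":[0.05,0,0],"delta_rot":[0,0,0],"hand":0.5}
    - {"delta_pos":[0,0,0],"delta_rot":[0,0,0],"hand":0.5}
    - {"delta_pos":[0,0,0.02],"delta_rot":[0,0,0],"hand":0.5}
    - {"delta_pos":[0,0,0.03],"delta_rot":[0,0,0],"hand":0.5}
    - {"delta_pos":[0,0,0],"delta_rot":[0,0,0],"hand":0.5}
    - {"delta_pos":[0,0,0],"delta_rot":[0,0,0],"hand":0.5}
    - {"delta_pos":[0,0,0],"delta_rot":[0,0,0],"hand":0.5}
    - {"delta_pos":[0,0,0],"delta_rot":[0,0,0],"hand":0.5}

```text
t: 40.15
eef_pos: [0.4792, 0.0433, 0.0841]
ee_rot: [3.14, 0.003, 0.076]
force: [1.2, 0.4, 6.3]
width: 0.014
```

```bash
python3 feel.py;  python3 -c "
from station import *;print(get_state()['ee_rot'])"
```

```text
40.35 pos [0.4792 0.0433 0.0841] F [ 1.52  0.59  6.62  0.1  -0.52 -0.04] sd [0.39 0.71 0.7 ] yaw 0.0765
raily 14.93 railx 1.2 Falong 0.47
[3.13990634 0.00329856 0.07645215]
```

>>> move_arm:
  rows:
    - {"delta_pos":[0,0,0],"delta_rot":[0,0,0],"hand":1.4}
    - {"delta_pos":[0,0,0],"delta_rot":[0,0,0],"hand":1.5}
    - {"delta_pos":[0,0,0],"delta_rot":[0,0,0],"hand":1.7}
    - {"delta_pos":[0,0,0],"delta_rot":[0,0,0],"hand":1.9}
    - {"delta_pos":[0,0,0],"delta_rot":[0,0,0],"hand":2.2}
    - {"delta_pos":[0,0,0],"delta_rot":[0,0,0],"hand":2.6}
    - {"delta_pos":[0,0,0],"delta_rot":[0,0,0],"hand":3.0}
    - {"delta_pos":[0,0,0],"delta_rot":[0,0,0],"hand":3.0}
    - {"delta_pos":[0,0,0],"delta_rot":[0,0,0],"hand":3.0}
    - {"delta_pos":[0,0,0],"delta_rot":[0,0,0],"hand":3.0}
  force: 10

```text
t: 41.35
eef_pos: [0.4789, 0.0429, 0.0836]
ee_rot: [3.139, 0.004, 0.076]
force: [0.0, 0.3, -1.0]
width: 0.0297
```

```bash
python3 feel.py; python3 - <<'E'
from ov import *
t=grab_frame("top");s=grab_frame("scene");st=get_state();print(st["ee_rot"],st["width"])
cv2.imwrite("pics/s8.png",s)
x,y,zt=.479,.0433,.084;z=zt-.085;yw=.077+np.pi
bs=[(box(x,y,yw,z+.063,z+.095),(0,0,255)),(box(x,y,yw,z+.04,z+.063,.016,.016),(255,0,0))]
draw("scene",s,(160,250,290,380),8,bs,"pics/g8.png")
E
```

```text
41.55 pos [0.4791 0.043  0.0838] F [-0.09  0.27  0.24 -0.1   0.15 -0.01] sd [0.24 0.39 0.26] yaw 0.0764
raily 14.64 railx 1.06 Falong 0.28
[3.13953664 0.00349549 0.07633726] 0.029987415063229293
```

View pics/g8.png

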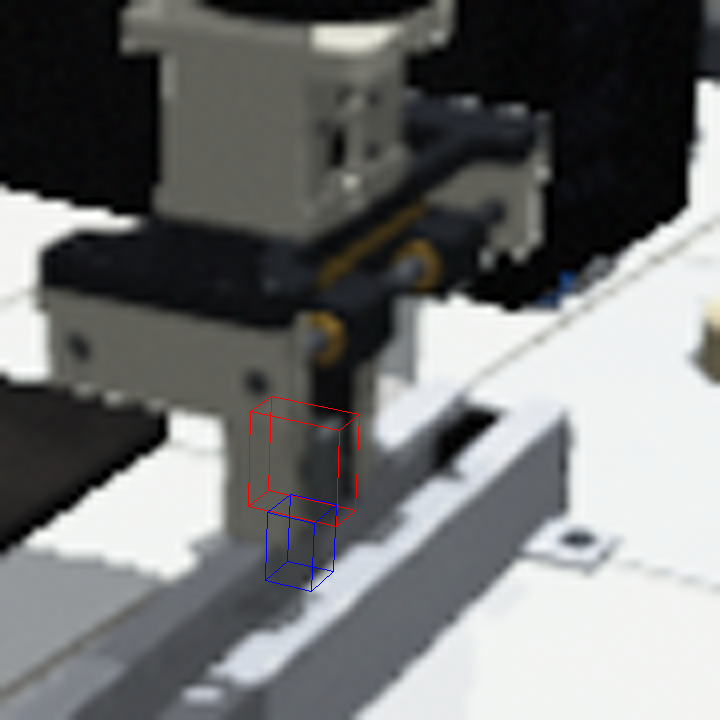

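Released; the post stands upright in place. Now I'll withdraw straight up and take a clear look.

>>> move_arm:
  rows:
    - {"delta_pos":[0,0,0.3],"delta_rot":[0,0,0],"hand":3.4}
    - {"delta_pos":[0,0,1],"delta_rot":[0,0,0],"hand":3.8}
    - {"delta_pos":[0,0,1.5],"delta_rot":[0,0,0],"hand":4}
    - {"delta_pos":[0,0,2],"delta_rot":[0,0,0],"hand":4}
    - {"delta_pos":[0,0,3],"delta_rot":[0,0,0],"hand":4}
    - {"delta_pos":[0,0,3],"delta_rot":[0,0,0],"hand":4}
    - {"delta_pos":[0,-3,2],"delta_rot":[0,0,0],"hand":4}
    - {"delta_pos":[0,-4,0],"delta_rot":[0,0,0],"hand":4}
    - {"delta_pos":[0,-4,0],"delta_rot":[0,0,0],"hand":4}
    - {"delta_pos":[0,-4,0],"delta_rot":[0,0,0],"hand":4}

```text
t: 42.65
eef_pos: [0.4791, -0.1083, 0.2133]
ee_rot: [3.14, 0.002, 0.077]
force: [1.3, -0.2, 0.5]
width: 0.04
```

>>> move_arm:
  rows:
    - {"delta_pos":[0,-4,0],"delta_rot":[0,0,0],"hand":4}
    - {"delta_pos":[0,-4,0],"delta_rot":[0,0,0],"hand":4}
    - {"delta_pos":[0,-4,0],"delta_rot":[0,0,0],"hand":4}
    - {"delta_pos":[0,-4,0],"delta_rot":[0,0,0],"hand":4}
    - {"delta_pos":[0,-4,0],"delta_rot":[0,0,0],"hand":4}
    - {"delta_pos":[0,-3,0],"delta_rot":[0,0,0],"hand":4}
    - {"delta_pos":[0,0,0],"delta_rot":[0,0,0],"hand":4}
    - {"delta_pos":[0,0,0],"delta_rot":[0,0,0],"hand":4}
    - {"delta_pos":[0,0,0],"delta_rot":[0,0,0],"hand":4}
    - {"delta_pos":[0,0,0],"delta_rot":[0,0,0],"hand":4}

```text
t: 43.65
eef_pos: [0.4794, -0.3361, 0.2124]
ee_rot: [3.139, 0.003, 0.078]
force: [0.3, -0.1, 0.3]
width: 0.0404
```

```bash
python3 - <<'E'
from ov import *
t=grab_frame("top");s=grab_frame("scene");st=get_state();print(st["t"],st["eef_pos"],st["force"])
cv2.imwrite("pics/s9.png",s);cv2.imwrite("pics/t9.png",t)
x,y,z=.479,.0433,-.001;yw=.077+np.pi
bs=[(box(x,y,yw,z+.063,z+.095),(0,0,255)),(box(x,y,yw,z+.04,z+.063,.016,.016),(255,0,0))]
A=draw("scene",s,(170,250,290,370),6,bs,"pics/_.png");B=draw("scene",s,(170,250,290,370),6,[],"pics/_.png")
cv2.imwrite("pics/g9.png",np.hstack([A[:, :400],B[:, :400]]))
A=draw("top",t,(195,260,265,395),6,bs,"pics/g9t.png")
E
```

```text
43.75 [ 0.47947961 -0.3361818   0.21228908] [ 0.05428299  0.25769164 -0.29902843]
```

View pics/g9.png

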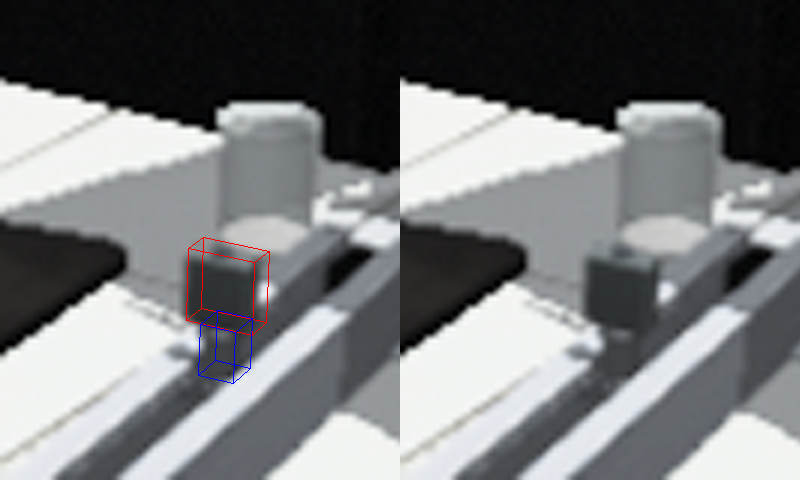

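View pics/g9t.png

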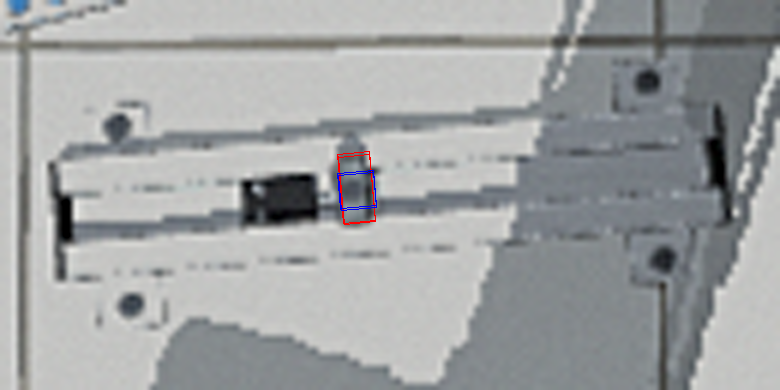

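View pics/t9.png

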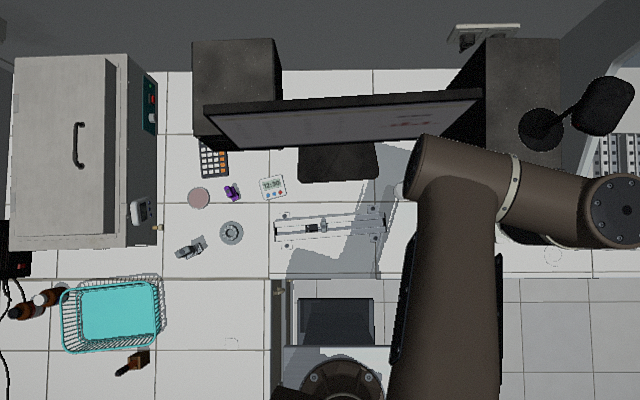

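```bash
python3 -c "
from station import *;print(job_done())"
```

```text
the job is handed in; nothing more can be done
None
```

I took the grey post from its stand and lowered it into the slot. I slid it left until I felt the switch, then pressed it down, gave it a quarter turn, let it up and released it. I handed the job in at about 44 s of the 67 s allowed.

**Plunger:** the first touch was felt with the post at about rail y = 8.6 mm. The plunger began to move at about 9.2 mm, and I stopped at about 15.1 mm, so it is about 6 mm (half) pressed. The force along the rail there was 2.4–3 N, where the spring figures give 2.4 N at half travel.

**Lock:** the spring force fell steadily as the post came up, until it met the lips at post z ≈ -1 mm. That matches the locked height.

**Final pictures:** the post stands upright, turned across the slot and within about 1 mm of its expected position. The purple and the larger look-alikes and the timer have not moved. The arm hid the tape roll and partly hid the beaker in the last top view, so I did not check those two again.

**What disagreed:**
- The tool drifted sideways by up to 2 mm during the turn, and I corrected it step by step.
- There was a sideways force of up to 7 N when the post first met the lips. I eased it to about 1.5 N before letting go.
- Just before release the force along the rail was near zero. I took that as friction carrying the plunger's push, since the tool had not moved. I did not measure the plunger directly after letting go.

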